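# Pack the boxwood fittings for a violin

## Task

A violin on the bench is getting new boxwood fittings: gather its honey-yellow tailpiece, chinrest, peg and end button into the walnut tray, each laid in the felt pocket cut for it, down flat on the felt, lengthwise in its pocket (either end first) and the end button standing on its head. Set the parts down rather than dropping or throwing them, and leave the black ebony tailpiece and peg lying where they are.

Things in the scene. Friction and masses are not known exactly. Their poses are not given: they have to be found in the camera images.
- tailpiece_box: honey-yellow boxwood violin tailpiece lying flat, 110 mm long (its x), tapering from 40 mm wide at the string end (+x, with four slots) to 20 mm at the round end (-x), 31 mm wide at the middle; upright sides 10 mm high, crowned top 14 mm. Origin: centre of its underside; z up. Goes into the long pocket. 24 to 42 g.
- chinrest_box: honey-yellow boxwood chinrest plate with its clamp taken off, lying on its cork face, a kidney-shaped dish 100 mm long (its x) and 58 mm at its broadest, 56 mm across the waist in the middle (the place to grip, along y: from y = -28 to +28 mm); solid edge 18 mm high, one rim rising to 24 mm, the dish 11 mm. Origin: centre of its underside; z up. 56 to 98 g.
- peg_box: honey-yellow boxwood violin peg lying along its x, 70 mm long; origin: on the bench under the middle of its length, z up. Thumb-piece at the -x end, 22 mm long, 24 mm wide (y), 13 mm high: grip it across, at x = -24 mm, near the balance point; then a 13 mm collar and a 9 mm round shank, 2 mm clear of the bench. 13 to 23 g.
- button_box: honey-yellow boxwood end button (the small turned knob that holds the tail loop) standing on its head: round head 18 mm across and 15 mm high, above it a tapered shank 8 mm thick to 31 mm height. Origin: centre of its underside; z up along the shank. 13 to 23 g.
- tailpiece_ebony: black ebony violin tailpiece lying flat, 110 mm long (its x), tapering from 40 mm wide at the string end (+x, with four slots) to 20 mm at the round end (-x), 31 mm wide at the middle; upright sides 10 mm high, crowned top 14 mm. Origin: centre of its underside; z up. Not of this set: it stays.
- peg_ebony: black ebony violin peg lying along its x, 70 mm long; origin: on the bench under the middle of its length, z up. Thumb-piece at the -x end, 22 mm long, 24 mm wide (y), 13 mm high: grip it across, at x = -24 mm, near the balance point; then a 13 mm collar and a 9 mm round shank, 2 mm clear of the bench. Not of this set: it stays.
- nest_tailpiece: Tailpiece pocket: long, felt-lined dark green, 128 x 58 mm, in a maple block 140 x 98 mm (x, y), one of four that fill the fixed walnut tray two by two in any order, all turned alike. Origin: centre of the block's underside, z up; the felt floor is 5 mm above it, the block's top 9 mm, the tray's rim 10 mm. Fingertips 5 mm above the felt clear the blocks.
- nest_chinrest: Chinrest pocket: broad with cut corners, felt-lined dark green, 118 x 78 mm, in a maple block 140 x 98 mm (x, y), one of four that fill the fixed walnut tray two by two in any order, all turned alike. Origin: centre of the block's underside, z up; the felt floor is 5 mm above it, the block's top 9 mm, the tray's rim 10 mm. Fingertips 5 mm above the felt clear the blocks.
- nest_peg: Peg pocket: small oblong, felt-lined dark green, 88 x 42 mm, in a maple block 140 x 98 mm (x, y), one of four that fill the fixed walnut tray two by two in any order, all turned alike. Origin: centre of the block's underside, z up; the felt floor is 5 mm above it, the block's top 9 mm, the tray's rim 10 mm. Fingertips 5 mm above the felt clear the blocks.
- nest_button: End button pocket: small square, felt-lined dark green, 37 x 37 mm, centred in a maple block 140 x 98 mm (x, y), one of four that fill the fixed walnut tray two by two in any order, all turned alike. Origin: centre of the block's underside, z up; the felt floor is 5 mm above it, the block's top 9 mm, the tray's rim 10 mm. Fingertips 5 mm above the felt clear the blocks.
Mind the look-alikes: they are no part of the job. Leave any blue or red look-alike of the chinrest_box alone.

How it is judged:
At the end, for the whole second after the job is handed in: Each of the four boxwood parts lies at rest in its own pocket: origin within 17 mm of the pocket's centre across, its underside within 3 mm of the felt, upright as it lay at first to within 0.15 rad; the ebony tailpiece and the ebony peg are within 20 mm of where they were (horizontal distance between tailpiece_box and nest_tailpiece below 0.017 m and z of tailpiece_box in the frame of nest_tailpiece between 0.002 and 0.008 m and angle between each of tailpiece_box, chinrest_box, peg_box, button_box's own z axis and vertical below 0.15 rad and linear speed of each of tailpiece_box, chinrest_box, peg_box, button_box below 0.02 m/s and angular speed of each of tailpiece_box, chinrest_box, peg_box, button_box below 0.2 rad/s and horizontal distance between chinrest_box and nest_chinrest below 0.017 m and z of chinrest_box in the frame of nest_chinrest between 0.002 and 0.008 m and horizontal distance between peg_box and nest_peg below 0.017 m and z of peg_box in the frame of nest_peg between 0.002 and 0.008 m and horizontal distance between button_box and nest_button below 0.017 m and z of button_box in the frame of nest_button between 0.002 and 0.008 m and distance of each of tailpiece_ebony, peg_ebony from where it was at the start of the episode below 0.02 m); the robot touches nothing.
It fails at once if an ebony part was moved from where it lay (distance of any of tailpiece_ebony, peg_ebony from where it was at the start of the episode above 0.02 m).
It fails at once if the boxwood tailpiece was dropped or flung: faster than 0.6 m/s with no finger on it (linear speed of tailpiece_box above 0.6 m/s and contact force between the fingers and tailpiece_box below 0.05 N).
It fails at once if the boxwood chinrest was dropped or flung: faster than 0.6 m/s with no finger on it (linear speed of chinrest_box above 0.6 m/s and contact force between the fingers and chinrest_box below 0.05 N).
It fails at once if the boxwood peg was dropped or flung: faster than 0.6 m/s with no finger on it (linear speed of peg_box above 0.6 m/s and contact force between the fingers and peg_box below 0.05 N).
It fails at once if the boxwood end button was dropped or flung: faster than 0.6 m/s with no finger on it (linear speed of button_box above 0.6 m/s and contact force between the fingers and button_box below 0.05 N).
It also fails if it takes over 109 s, if anything falls off the work surface, if the arm or the gripper's body presses on something with over 40 N, if the wrist force passes 120 N, or if a joint passes its speed limit or range.

## Robot

A 6-joint arm with a two-finger parallel gripper is mounted at the origin on the work surface. World frame = base frame: x ahead of the robot, y to its left, z up, the work surface at z = 0. Lengths are in m, angles in rad, forces in N, time in s.
With the tool pointing down it reaches from about 0.225 to 0.875 m from the base axis. Payload 3.4 kg.
Tool frame: the origin (TCP) lies midway between the tips of the shut fingers; the grasp point (between the pads) lies 19 mm behind it; z points along the fingers, y is the direction in which the jaws open and shut (so a half turn about z gives the same grasp; the last joint's range is limited). The gripper opens to 85 mm and grips with 20 to 120 N. Pads are 22 mm wide; open, the fingers measure 114 mm over their backs; the gripper's body (76 mm by 85 mm) begins 54 mm behind the grasp point. The pads swing forward as they close: fully open they stand 13 mm farther back than shut.
Start: joints at [-0.121, 0.276, 1.505, -0, 1.361, -0.121], TCP at [0.575, -0, 0.231] pointing down, gripper open.
Joint ranges: [-2.89, 2.89], [-0.75, 2.08], [0.22, 2.7], [-1.18, 4.32], [0.11, 2.71], [-2.7, 2.7]. Speed limits (rad/s): [2.57, 2.57, 3.14, 3.14, 3.14, 3.14].

## Interface

Orientations are given as a unit quaternion [x, y, z, w].
In Python, from rig import telemetry, cams, bot gives the robot as it stands.
- The arm moves only by the shell command python3 -m jog 'ROWS' [FORCE]. ROWS is a JSON object of lists of equal length, an entry for each row: "slide": the shift along the world's x, y, z each as a share of 0.12 m, from -1 to 1, a list of three; "spin": the turn about the world's z as a share of 180 degrees, from -1 to 1; "gripper": the gripper's target within -1 to 1 (shut at 1, half-way at 0, fully open at -1). A call has 1 to 20 rows; each row shifts and turns the pose as measured when the row begins; what a row does not reach is not made up. A row lasts 1/12 s, in which the tool goes at most 41.7 mm and 7.16 degrees, less where a joint would pass 70% of its speed; a pose out of reach is approached as far as the arm can. A call with a number of a shift or a turn outside -1 to 1 is refused whole. A call with a gripper value outside its range is refused whole. The fingers move at their own pace and stop on an object; FORCE is the grip in N (left out, the last holds). Time passes only in rows, so rows that do not move let the fingers close. It gives the time, the measured TCP pose, the force and the opening at its end, in the units of the state.
- telemetry.observe(): the state, without advancing time (a new reading comes with each control period).
- cams.camera(name): name is "scene" or "side" or "wrist"; returns a dict with "image" (480x640x3 uint8, red, green, blue), "fovy" (degrees; the focal length in pixels is half the picture's height over the tangent of half this angle, whatever the lens; pixels are square), "cx", "cy" (the principal point, pixels), "distortion" ([k1, k2, p1, p2, k3] as OpenCV has them; the pictures are not rectified), "R" (3x3) and "t" (3): a world point X has camera coordinates R X + t. Camera axes: x right, y down, z forward; pixel columns grow to the right and rows downward; lengths in m; the calibration is good to about 2 mm. A picture is of the moment at which its call begins. There is no depth.
- bot.finish_job(): hands the job in, once; it reports no verdict.
The state is a dict: "time": time; "qpos": joint angles; "joint_velocities": joint speeds; "tau": joint torques, N m; "eef_pos": TCP position; "tool_rot": TCP orientation; "wrist_force": force on the tool from outside, world axes, zero at the start; "ft_torque": the same for the moment, N m; "opening": finger opening in m.
Only numpy, scipy, OpenCV 4.12 (cv2) and the standard library are available. Lean on these libraries where they do the work, as an engineer would, in place of code of your own. Each camera call takes 0.05 s, during which the arm holds its last target.

## Working session

There is one attempt and no reset: what is moved stays moved. The work goes in short steps, Python scripts to look and compute and a shell command to move; the robot and the scene stay as the last step left them, time stands still between calls to the robot, and variables do not carry over. Pictures are saved under pics/ and viewed, and the job is handed in when it is done.

```bash
ls; mkdir -p pics
python3 - <<'E'
from rig import telemetry,cams
import cv2
print(telemetry.observe())
for n in ["scene","side","wrist"]:
    c=cams.camera(n); cv2.imwrite(f"pics/{n}0.png",c["image"][:,:,::-1])
    print(n,c["fovy"],c["cx"],c["cy"],c["distortion"],c["R"],c["t"])
E
```

```text
pics
{'time': 0.0, 'qpos': array([-1.21003154e-01,  2.76559963e-01,  1.50616405e+00,  1.21188473e-05,
        1.36067243e+00, -1.20999040e-01]), 'joint_velocities': array([ 1.31600533e-03,  3.58838377e-05, -2.85917370e-05, -2.41980778e-04,
        5.26922696e-04, -1.52914260e-03]), 'tau': array([ 6.20495921e-04, -4.16768074e+01, -2.45808578e+01, -1.52056768e-04,
        1.11346930e-02,  1.69860516e-05]), 'eef_pos': array([5.74462809e-01, 6.24706287e-05, 2.30447357e-01]), 'tool_rot': array([ 7.07108845e-01,  7.07104142e-01, -5.51429463e-04, -7.13704510e-04]), 'wrist_force': array([-0.05375222, -1.09496182, -0.42729903]), 'ft_torque': array([ 0.05206095,  0.02106197, -0.01185862]), 'opening': 0.08522207956936516}
scene 43.9112028984014 312.37304240166105 236.21709620401415 [-0.09068264  0.          0.          0.          0.        ] [[-0.41635278  0.90919967  0.00251421]
 [ 0.67407813  0.31053614 -0.67021339]
 [-0.61013854 -0.27735044 -0.7421642 ]] [ 0.30074055 -0.33950662  1.6289211 ]
side 57.52171771212634 324.32715504401324 241.35110188091778 [0.02939174 0.         0.         0.         0.        ] [[ 0.72276622 -0.69106797 -0.00583516]
 [-0.47795307 -0.49374186 -0.72648457]
 [ 0.49916916  0.52786744 -0.687158  ]] [-0.48092587  0.2517721   0.81096821]
wrist 68.75593517366126 321.48232564774656 241.3247325454809 [-0.02973207  0.          0.          0.          0.        ] [[ 9.99998732e-01 -1.68586381e-04 -1.58367756e-03]
 [ 2.68298413e-04 -9.62337404e-01  2.71857773e-01]
 [-1.56986367e-03 -2.71857853e-01 -9.62336138e-01]] [-0.57396646 -0.03473264  0.37696962]
```

View pics/scene0.png

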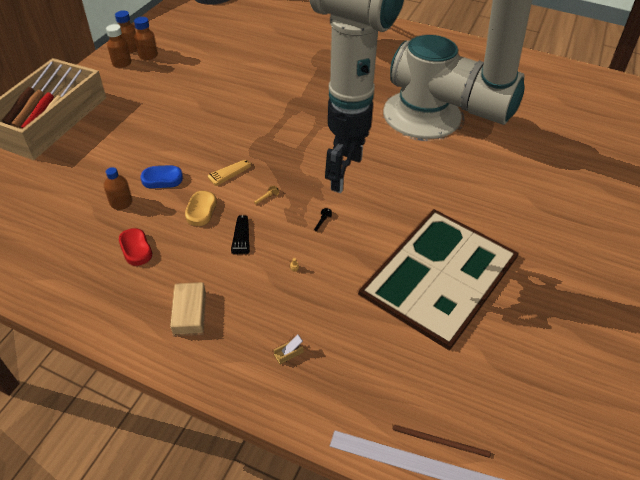

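View pics/side0.png

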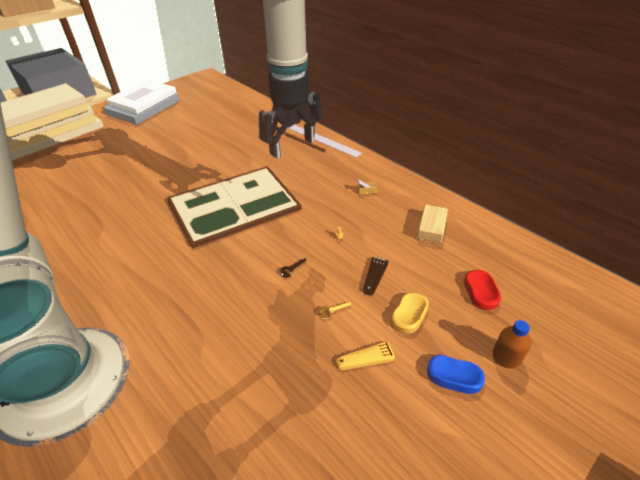

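View pics/wrist0.png

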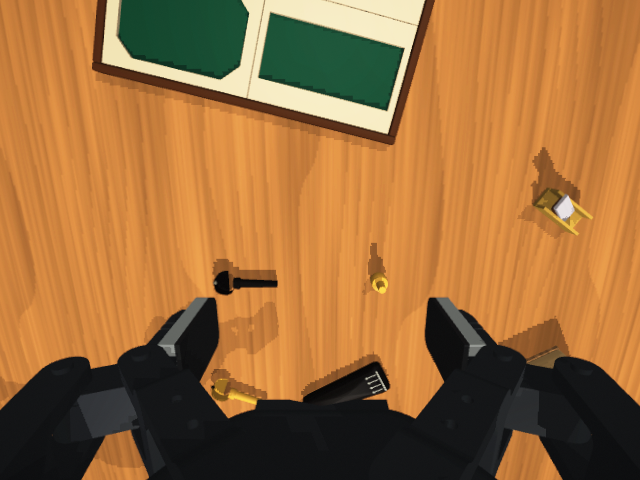

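Candidates in the scene view:
- **Honey-yellow parts:** tailpiece (231,172), chinrest (201,208), peg (268,195), end button (294,266).
- **Look-alikes to leave:** ebony tailpiece (240,235), ebony peg (324,219), blue chinrest (161,177), red chinrest (135,246), brass mouse-trap-like item (288,350), pale wood block (188,308).

I choose the four honey-yellow ones. Next I'll check them in a crop and measure.

```bash
cat > h.py <<'E'
from rig import telemetry,cams
import cv2,numpy as np
def K(c):
    f=240/np.tan(np.radians(c["fovy"]/2)); return np.array([[f,0,c["cx"]],[0,f,c["cy"]],[0,0,1]])
def cast(c,px,z):
    p=cv2.undistortPoints(np.array(px,float).reshape(-1,1,2),K(c),np.array(c["distortion"],float)).reshape(-1,2)
    R=np.array(c["R"]);t=np.array(c["t"]); o=-R.T@t
    d=np.c_[p,np.ones(len(p))]@R
    return (o+d*((z-o[2])/d[:,2])[:,None])[:,:2]
def proj(c,X):
    r=cv2.projectPoints(np.array(X,float).reshape(-1,1,3),cv2.Rodrigues(np.array(c["R"]))[0],np.array(c["t"],float),K(c),np.array(c["distortion"],float))[0]
    return r.reshape(-1,2)
def mask(c,kind):
    h=cv2.cvtColor(c["image"],cv2.COLOR_RGB2HSV)
    if kind=="y": m=cv2.inRange(h,(18,120,110),(30,255,255))
    if kind=="g": m=cv2.inRange(h,(60,80,20),(90,255,140))
    if kind=="k": m=cv2.inRange(h,(0,0,0),(179,255,40))
    return m
def blobs(c,kind,amin=30):
    cs,_=cv2.findContours(mask(c,kind),cv2.RETR_EXTERNAL,cv2.CHAIN_APPROX_NONE)
    return sorted([k for k in cs if cv2.contourArea(k)>amin],key=cv2.contourArea,reverse=True)
def rect(c,k,z):
    w=cast(c,k.reshape(-1,2),z)*1000
    (x,y),(a,b),t=cv2.minAreaRect(w.astype(np.float32))
    if a<b: a,b,t=b,a,t+90
    return x,y,a,b,(t+90)%180-90
E
python3 - <<'E'
from h import *
for n in ["scene","side","wrist"]:
    c=cams.camera(n)
    for kind,z in (("y",.007),("g",.007),("k",.006)):
        for k in blobs(c,kind):
            m=k.reshape(-1,2).mean(0)
            r=rect(c,k,z)
            if r[2]<200: print(n,kind,m.round(),cv2.contourArea(k),np.round(r,1))
    if n=="scene":
        cv2.imwrite("pics/crop.png",cv2.resize(c["image"][130:300,100:360,::-1],None,fx=3,fy=3))
E
```

```text
scene y [199. 208.] 417.5 [ 571.  -356.3  101.5   56.2   16.6]
scene y [226. 172.] 232.5 [ 435.8 -356.9  105.3   39.8  -26.3]
scene y [282. 354.] 63.0 [836.3  -8.5  41.8  29.2 -25.7]
scene g [402. 281.] 1151.5 [581.4 141.6 122.3  53.7 -13.8]
scene g [438. 241.] 1143.5 [443.7 175.4 111.3  74.3 -13.8]
scene g [433.  47.] 899.5 [-340.7  -71.   153.4  148.5   14.9]
scene g [478. 262.] 485.5 [467.9 271.9  81.3  38.8 -14. ]
scene g [351. 102.] 207.0 [  42.1 -198.3  123.2   68.7  -74.2]
scene g [445. 305.] 189.0 [605.3 238.6  33.3  31.4  76.6]
scene g [422. 107.] 65.0 [-24.5 -11.4 123.2  47.4 -85. ]
scene g [497.  83.] 36.0 [-235.2  158.8   95.5   55.8  -83.3]
scene k [241. 235.] 498.0 [ 608.3 -229.   112.8   38.9   29.8]
scene k [  6. 378.] 319.0 [1108.3 -455.3   78.5   27.2   70.5]
scene k [323. 218.] 102.5 [489.5 -78.8  73.4  25.3   8.6]
scene k [364.  69.] 65.0 [-133.2 -221.4   60.1   27.1   29.2]
scene k [212.   1.] 60.5 [-316.2 -865.7  106.8   23.   -66.7]
scene k [515. 107.] 41.0 [-145.5  231.2  167.7   15.8   -8. ]
scene k [ 15. 114.] 35.5 [  467.5 -1038.4   112.4    27.4    16.3]
s
[... 430 characters left out ...]
5.2]
side g [ 40. 373.] 3065.5 [-25.9  40.2 121.4 118.2 -18.7]
side g [ 19. 306.] 2173.0 [ 11.5 225.2 167.   90.3  74.5]
side g [ 14. 248.] 66.0 [ 49.9 419.4  60.9  25.8   4.1]
side g [300.  67.] 40.0 [1254.6  766.1   80.3   42.1   33. ]
wrist y [563. 212.] 724.5 [ 8.326e+02 -8.000e-01  6.200e+01  2.840e+01 -3.400e+01]
wrist y [232. 393.] 392.0 [ 464.2 -234.3   57.6   32.2  -36.2]
wrist y [379. 282.] 238.0 [638.8 -82.6  24.5  17.9 -87.8]
wrist g [328.  61.] 8498.0 [582.2 142.4 127.7  57.1 -13.6]
wrist g [184.  32.] 8114.5 [444.2 163.2 122.2  67.   -0.9]
wrist k [223. 283.] 240.0 [461.9 -82.5  26.8  17.8 -83.5]
wrist k [254. 283.] 238.0 [ 4.991e+02 -8.240e+01  4.880e+01  1.090e+01  1.000e-01]
```

View pics/crop.png

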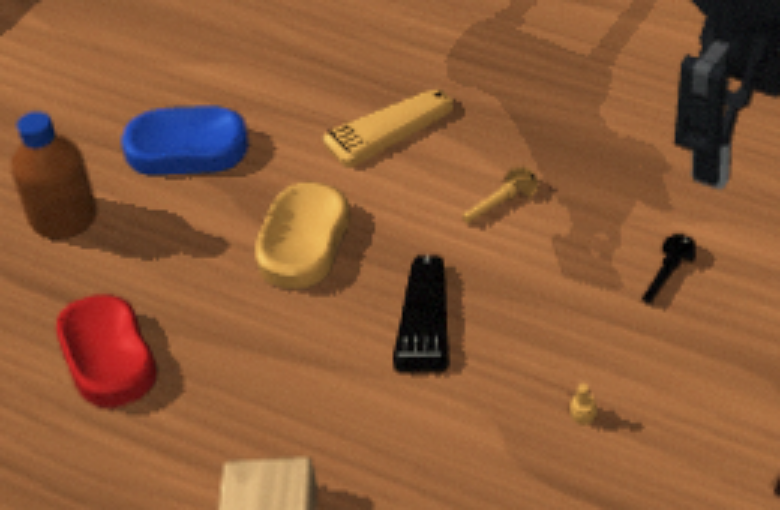

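The crop confirms the choice: yellow tailpiece (390,125), chinrest (305,235), peg (500,195) and button (583,405) in the crop, with the blue, red and black look-alikes clearly distinct. I'll move over them for one wrist view.

```bash
python3 -m jog '{"slide":[[-0.03,-0.33,0.05],[-0.03,-0.33,0.05],[-0.03,-0.33,0.05],[-0.03,-0.33,0.05],[-0.03,-0.33,0.05],[-0.03,-0.33,0.05],[0,0,0]],"spin":[0,0,0,0,0,0,0],"gripper":[-1,-1,-1,-1,-1,-1,-1]}' 40
python3 - <<'E'
from h import *
c=cams.camera("wrist")
cv2.imwrite("pics/w1.png",c["image"][:,:,::-1])
for kind in "yk":
    for k in blobs(c,kind):
        m=k.reshape(-1,2).mean(0)
        for z in (.0,.007):
            r=rect(c,k,z)
            if r[2]<200: print(kind,m.round(),cv2.contourArea(k),z,np.round(r,1))
E
```

```text
time: 0.88
eef_pos: [0.5511, -0.2435, 0.2673]
tool_rot: [0.704, 0.711, -0.0, -0.001]
wrist_force: [1.4, 0.3, 1.4]
opening: 0.0852
y [340. 291.] 3435.5 0.0 [ 575.4 -355.7  103.6   67.1   15.5]
y [340. 291.] 3435.5 0.007 [ 574.9 -352.6  101.8   66.    15.5]
y [233. 295.] 2099.0 0.0 [ 430.4 -356.6  111.6   42.9  -28.4]
y [233. 295.] 2099.0 0.007 [ 432.5 -353.4  109.6   42.2  -28.4]
y [567. 177.] 498.0 0.0 [ 845.4 -215.7  119.    69.4   36. ]
y [567. 177.] 498.0 0.007 [ 840.4 -215.   116.9   68.2   36. ]
y [408.  49.] 291.0 0.0 [640.2 -77.9  22.5  17.6  45. ]
y [408.  49.] 291.0 0.007 [638.7 -79.5  22.1  17.3  45. ]
y [261. 198.] 283.5 0.0 [ 479.7 -239.8   50.2   11.9  -23.6]
y [261. 198.] 283.5 0.007 [ 480.9 -238.7   49.4   11.7  -23.6]
y [232. 187.] 209.5 0.0 [ 445.  -224.9   26.    14.5   68.8]
y [232. 187.] 209.5 0.007 [ 446.8 -224.1   25.5   14.2   68.8]
y [582. 188.] 132.5 0.0 [ 857.7 -220.7   64.6    5.7   23.2]
y [582. 188.] 132.5 0.007 [ 852.4 -219.9   63.5    5.6   23.2]
y [571. 182.] 52.5 0.0 [ 842.6 -214.1   54.7    3.6   22.7]
y [571. 182.] 52.5 0.007 [ 837.6 -213.4   53.7    3.5   22.7]
k [370. 189.] 2456.0 0.0 [ 601.4 -226.1  110.4   39.4   22.9]
k [370. 189.] 2456.0 0.007 [ 600.5 -225.2  108.5   38.8   22.9]
k [272.  51.] 290.5 0.0 [ 4.981e+02 -8.080e+01  4.780e+01  1.070e+01  2.000e-01]
k [272.  51.] 290.5 0.007 [ 4.99e+02 -8.25e+01  4.70e+01  1.05e+01  2.00e-01]
k [238.  50.] 282.5 0.0 [459.7 -80.1  25.3  15.6  85. ]
k [238.  50.] 282.5 0.007 [461.3 -81.8  24.9  15.3  85. ]
```

View pics/w1.png

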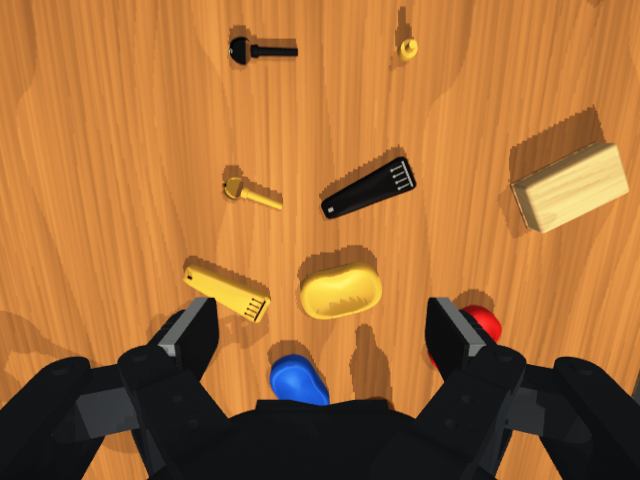

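The wrist view shows all four parts clearly: chinrest (340,291), tailpiece (227,292), peg (255,195), button (407,49). The ebony ones sit at (370,189) and (265,50). The tailpiece's axis needs moments, because its taper biases the rectangle.

Run:
```python
from h import *
def mom(c,k,z):
    w=(cast(c,k.reshape(-1,2),z)*1000).astype(np.float32).reshape(-1,1,2)
    M=cv2.moments(w); 
    return M['m10']/M['m00'],M['m01']/M['m00'],np.degrees(.5*np.arctan2(2*M['mu11'],M['mu20']-M['mu02']))
for n in ("scene","side","wrist"):
    c=cams.camera(n)
    for k in blobs(c,"y",200):
        r=rect(c,k,.007)
        if r[1]>-300: continue
        print(n,np.round(mom(c,k,.007),1))
    h=cv2.cvtColor(c["image"],cv2.COLOR_RGB2HSV)
    for nm,m in (("blue",cv2.inRange(h,(105,150,80),(130,255,255))),("red",cv2.inRange(h,(0,200,110),(4,255,255)))):
        cs=cv2.findContours(m,0,1)[0]
        for k in cs:
            if cv2.contourArea(k)>150: print(n,nm,np.round(rect(c,k,.01)))
c=cams.camera("wrist")
print(cast(c,[[190,277],[257,309]],.012)*1000)
```

```text
scene [ 568.1 -352.2   13.5]
scene [ 430.5 -356.9  -26.8]
scene blue [ 526. -496.  100.   76.  -66.]
scene red [ 735. -424.  100.   55.   51.]
scene red [ 437. -981.  157.   21.   18.]
side [ 577.9 -351.4   18.9]
side [ 428.6 -359.7  -29.7]
side blue [ 520. -497.   97.   63.  -61.]
side blue [ 700. -530.   36.   24.   29.]
side red [ 735. -422.  110.   63.   50.]
wrist [ 575.1 -353.1   16.1]
wrist [ 437.7 -356.4  -28.8]
wrist blue [ 525. -473.   80.   61.   -8.]
wrist red [ 765. -387.   57.   13.  -47.]
[[ 392.40647693 -322.63968456]
 [ 472.30980074 -363.39421654]]
```

```bash
cat > rem.py <<'E'
import sys,numpy as np
from rig import telemetry
from scipy.spatial.transform import Rotation as Ro
s=telemetry.observe(); y=Ro.from_quat(s["tool_rot"]).as_matrix()[:,1]
j=np.degrees(np.arctan2(y[1],y[0]))
x,yy,z,a=map(float,sys.argv[1:5])
d=np.array([x,yy,z])-np.array(s["eef_pos"])*1000
da=(a-j+90)%180-90
print("pos",np.round(np.array(s["eef_pos"])*1000,1),"jaw",round(j,1),"t",round(s["time"],2),"mm left",d.round(1),"total share",(d/120).round(3),"spin deg",round(da,1),"share",round(da/180,3),"q6",round(s["qpos"][5],2),"open",round(s["opening"]*1000,1))
E
python3 rem.py 574 -353 120 106
python3 -m jog '{"slide":[[0.017,-0.083,-0.1],[0.017,-0.083,-0.1],[0.017,-0.083,-0.1],[0.017,-0.083,-0.1],[0.017,-0.083,-0.1],[0.017,-0.083,-0.1],[0.017,-0.083,-0.1],[0.017,-0.083,-0.1],[0.017,-0.083,-0.1],[0.017,-0.083,-0.1],[0.017,-0.083,-0.1],[0,0,0]],"spin":[-0.039,-0.039,-0.039,-0.039,-0.039,-0.039,-0.039,-0.039,-0.039,-0.039,-0.02,0],"gripper":[-1,-1,-1,-1,-1,-1,-1,-1,-1,-1,-1,-1]}' 40
python3 rem.py 574 -353 2 106
python3 - <<'E'
from h import *
c=cams.camera("wrist")
cv2.imwrite("pics/w2.png",c["image"][:,:,::-1])
E
```

```text
pos [ 551.3 -234.2  266.2] jaw 1.0 t 1.13 mm left [  22.7 -118.8 -146.2] total share [ 0.189 -0.99  -1.218] spin deg -75.0 share -0.417 q6 -0.54 open 85.0
time: 2.13
eef_pos: [0.5799, -0.3216, 0.1293]
tool_rot: [0.991, 0.137, 0.003, -0.003]
wrist_force: [-0.2, -0.1, -0.2]
opening: 0.0857
pos [ 579.9 -321.6  129.3] jaw -74.2 t 2.13 mm left [  -5.9  -31.4 -127.3] total share [-0.049 -0.262 -1.061] spin deg 0.2 share 0.001 q6 0.68 open 85.7
```

View pics/w2.png

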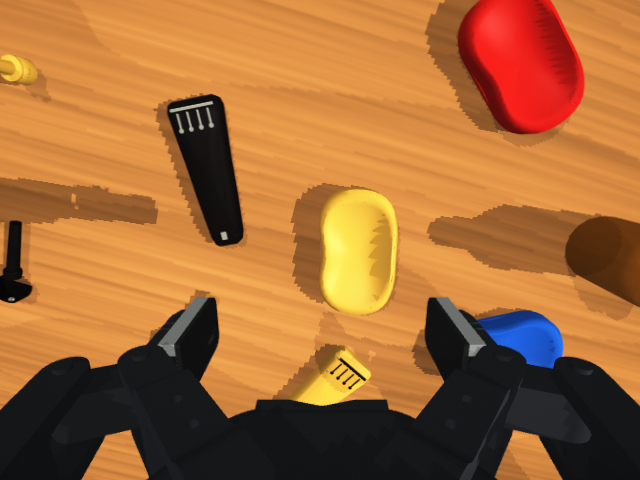

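Chinrest at (360,252) in the wrist view, square to the jaws; ebony tailpiece clear at (205,170). Refining its centre before descending.

```bash
python3 - <<'E'
from h import *
c=cams.camera("wrist")
for k in blobs(c,"y",1000):
    for z in (.005,.012,.018): print(np.round(rect(c,k,z),1))
E
python3 rem.py 574 -353 2 106
```

```text
[ 572.8 -353.2  105.    61.    15.9]
[ 574.7 -351.9  102.2   59.4   15.9]
[ 576.3 -350.7   99.9   58.    15.9]
[ 450.1 -367.3   73.5   42.6  -23.4]
[ 455.2 -365.6   71.6   41.5  -23.4]
[ 459.6 -364.2   69.9   40.5  -23.4]
pos [ 580.5 -320.7  131.7] jaw -74.0 t 2.23 mm left [  -6.5  -32.3 -129.7] total share [-0.054 -0.269 -1.081] spin deg 0.0 share 0.0 q6 0.67 open 85.4
```

```bash
python3 -m jog '{"slide":[[-0.015,-0.08,-0.15],[-0.015,-0.08,-0.15],[-0.015,-0.08,-0.15],[-0.01,-0.02,-0.15],[0,0,0],[0,0,0]],"spin":[0,0,0,0,0,0],"gripper":[-1,-1,-1,-1,-1,-1]}' 40
python3 rem.py 574.5 -352 2 106
```

```text
time: 2.73
eef_pos: [0.5793, -0.3461, 0.067]
tool_rot: [0.989, 0.148, 0.01, 0.001]
wrist_force: [0.7, 0.3, -0.1]
opening: 0.0853
pos [ 579.3 -346.1   67. ] jaw -72.9 t 2.73 mm left [ -4.8  -5.9 -65. ] total share [-0.04  -0.049 -0.542] spin deg -1.1 share -0.006 q6 0.62 open 85.3
```

```bash
python3 -m jog '{"slide":[[-0.02,-0.03,-0.12],[-0.02,-0.03,-0.12],[0,0,-0.12],[0,0,-0.1],[0,0,0],[0,0,0]],"spin":[0,0,0,0,0,0],"gripper":[-1,-1,-1,-1,-1,-1]}' 40
python3 rem.py 574.5 -352 2 106
```

```text
time: 3.23
eef_pos: [0.5812, -0.3514, 0.0218]
tool_rot: [0.988, 0.153, 0.016, 0.006]
wrist_force: [-0.2, -0.4, 0.5]
opening: 0.0852
pos [ 581.2 -351.4   21.8] jaw -72.4 t 3.23 mm left [ -6.7  -0.6 -19.8] total share [-0.056 -0.005 -0.165] spin deg -1.6 share -0.009 q6 0.6 open 85.2
```

```bash
python3 -m jog '{"slide":[[-0.06,-0.005,-0.16],[-0.03,0,-0.04],[0,0,0]],"spin":[-0.01,0,0],"gripper":[-1,-1,-1]}' 40
python3 rem.py 574.5 -352 2 106
```

```text
time: 3.48
eef_pos: [0.5734, -0.3526, 0.002]
tool_rot: [0.99, 0.139, 0.019, 0.009]
wrist_force: [1.0, 0.8, 0.3]
opening: 0.0855
pos [ 573.4 -352.6    2. ] jaw -74.1 t 3.48 mm left [ 1.1  0.6 -0. ] total share [ 0.009  0.005 -0.   ] spin deg 0.1 share 0.0 q6 0.62 open 85.5
```

```bash
python3 -m jog '{"slide":[[0,0,0],[0,0,0],[0,0,0],[0,0,0],[0,0,0],[0,0,0],[0,0,0],[0,0,0]],"spin":[0,0,0,0,0,0,0,0],"gripper":[1,1,1,1,1,1,1,1]}' 40
python3 rem.py 574.5 -352 2 106
```

```text
time: 4.15
eef_pos: [0.5765, -0.3542, 0.0071]
tool_rot: [0.99, 0.14, 0.021, 0.011]
wrist_force: [0.8, -0.6, -0.2]
opening: 0.0558
pos [ 576.5 -354.2    7.1] jaw -74.0 t 4.15 mm left [-2.   2.2 -5.1] total share [-0.017  0.018 -0.043] spin deg -0.0 share -0.0 q6 0.62 open 55.8
```

```bash
python3 - <<'E'
from h import *
a=cams.camera("side")["image"][230:380,330:510,::-1]; b=cams.camera("scene")["image"][140:260,140:280,::-1]
cv2.imwrite("pics/a.png",np.hstack([cv2.resize(a,(480,400)),cv2.resize(b,(320,400))]))
E
python3 rem.py 574.5 -352 2 106
```

```text
pos [ 576.5 -354.1    7. ] jaw -74.0 t 4.25 mm left [-2.   2.1 -5. ] total share [-0.016  0.018 -0.042] spin deg -0.0 share -0.0 q6 0.62 open 55.7
```

View pics/a.png

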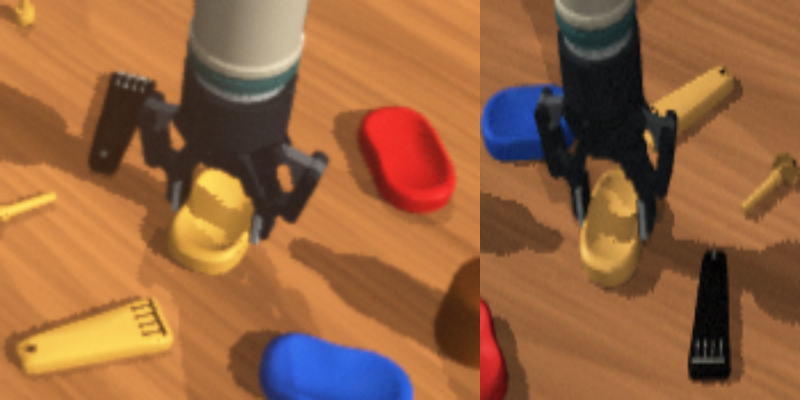

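The chinrest is held between the jaws at its waist, with the ebony tailpiece clear. Lifting.

```bash
python3 -m jog '{"slide":[[0,0,0.08],[0,0,0.2],[0,0,0.3],[0,0,0.25],[0,0,0],[0,0,0]],"spin":[0,0,0,0,0,0],"gripper":[1,1,1,1,1,1]}' 60
python3 rem.py 444.5 175.5 100 76.2
python3 - <<'E'
from h import *
a=cams.camera("side")["image"][180:380,300:540,::-1]
cv2.imwrite("pics/b.png",cv2.resize(a,(720,600)))
E
```

```text
time: 4.75
eef_pos: [0.5741, -0.3524, 0.1105]
tool_rot: [0.99, 0.14, 0.019, 0.009]
wrist_force: [-0.1, 0.8, -1.3]
opening: 0.0546
pos [ 574.1 -352.4  110.5] jaw -74.0 t 4.75 mm left [-129.6  527.9  -10.5] total share [-1.08   4.399 -0.088] spin deg -29.8 share -0.166 q6 0.62 open 54.6
```

View pics/b.png

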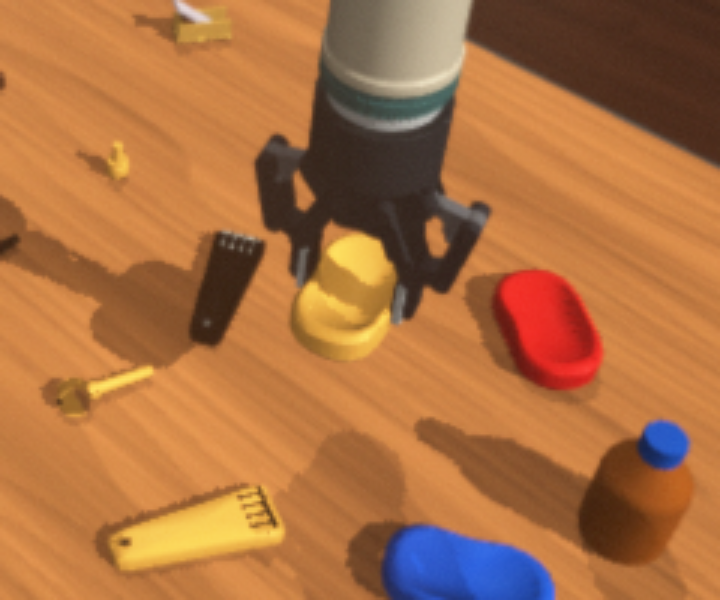

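```bash
python3 -m jog '{"slide":[[-0.03,0.12,0],[-0.06,0.22,0],[-0.07,0.3,0],[-0.07,0.3,0],[-0.07,0.3,0],[-0.07,0.3,0],[-0.07,0.3,0],[-0.07,0.3,0],[-0.07,0.3,0],[-0.07,0.3,0],[-0.07,0.3,0],[-0.07,0.3,0],[-0.07,0.3,0],[-0.07,0.3,0],[-0.06,0.24,0],[-0.03,0.12,0],[0,0,0],[0,0,0]],"spin":[-0.011,-0.011,-0.011,-0.011,-0.011,-0.011,-0.011,-0.011,-0.011,-0.011,-0.011,-0.011,-0.011,-0.011,-0.011,0,0,0],"gripper":[1,1,1,1,1,1,1,1,1,1,1,1,1,1,1,1,1,1]}' 60
python3 rem.py 444.5 175.5 60 76.2
```

```text
time: 6.3
eef_pos: [0.4291, 0.1826, 0.0934]
tool_rot: [0.991, -0.135, 0.002, 0.014]
wrist_force: [0.4, -0.6, -0.4]
opening: 0.0549
pos [429.1 182.6  93.4] jaw -105.5 t 6.3 mm left [ 15.4  -7.1 -33.4] total share [ 0.128 -0.059 -0.278] spin deg 1.7 share 0.01 q6 2.14 open 54.9
```

```bash
python3 -m jog '{"slide":[[0.06,-0.03,-0.12],[0.06,-0.03,-0.12],[0.02,-0.01,-0.12],[0,0,0],[0,0,0]],"spin":[0.01,0,0,0,0],"gripper":[1,1,1,1,1]}' 60
python3 rem.py 444.5 175.5 13 76.2
python3 - <<'E'
from h import *
a=cams.camera("side")["image"][130:280,130:330,::-1]; b=cams.camera("scene")["image"][180:360,340:540,::-1]
cv2.imwrite("pics/c.png",np.hstack([cv2.resize(a,(400,400)),cv2.resize(b,(400,400))]))
E
```

```text
time: 6.72
eef_pos: [0.4463, 0.1696, 0.0473]
tool_rot: [0.993, -0.119, 0.001, 0.016]
wrist_force: [-0.4, -0.2, -0.5]
opening: 0.055
pos [446.3 169.6  47.3] jaw -103.7 t 6.72 mm left [ -1.8   5.9 -34.3] total share [-0.015  0.049 -0.286] spin deg -0.1 share -0.001 q6 2.08 open 55.0
```

View pics/c.png

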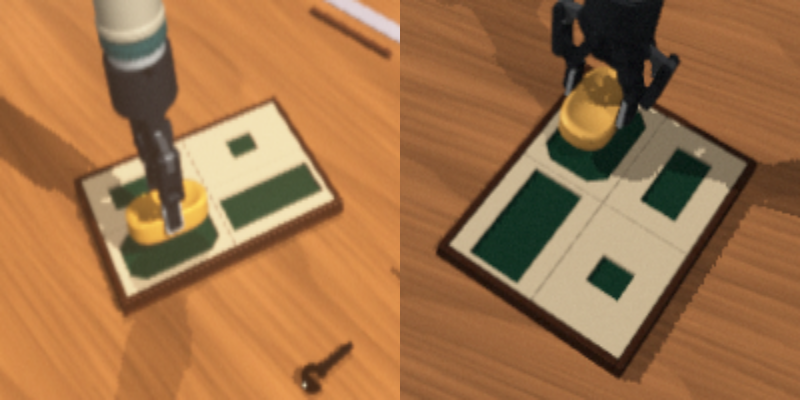

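The chinrest hangs level over the octagonal pocket, aligned with it. Lowering.

```bash
python3 -m jog '{"slide":[[-0.01,0.04,-0.08],[0,0.01,-0.08],[0,0,-0.06],[0,0,-0.02],[0,0,0]],"spin":[0,0,0,0,0],"gripper":[1,1,1,1,1]}' 60
python3 rem.py 444.5 175.5 13 76.2
```

```text
time: 7.23
eef_pos: [0.4459, 0.1765, 0.0183]
tool_rot: [0.993, -0.119, 0.004, 0.015]
wrist_force: [-0.2, 0.0, -1.1]
opening: 0.0547
pos [445.9 176.5  18.3] jaw -103.7 t 7.23 mm left [-1.4 -1.  -5.3] total share [-0.011 -0.008 -0.044] spin deg -0.1 share -0.0 q6 2.09 open 54.7
```

```bash
python3 -m jog '{"slide":[[-0.01,-0.01,-0.03],[0,0,-0.015],[0,0,0]],"spin":[0,0,0],"gripper":[1,1,1]}' 60
python3 rem.py 444.5 175.5 12 76.2
```

```text
time: 7.48
eef_pos: [0.4457, 0.176, 0.0158]
tool_rot: [0.993, -0.119, 0.005, 0.014]
wrist_force: [0.0, -0.5, -0.3]
opening: 0.0551
pos [445.7 176.   15.8] jaw -103.6 t 7.48 mm left [-1.2 -0.5 -3.8] total share [-0.01  -0.004 -0.031] spin deg -0.2 share -0.001 q6 2.09 open 55.1
```

```bash
python3 -m jog '{"slide":[[0,0,-0.03],[0,0,-0.02],[0,0,0]],"spin":[0,0,0],"gripper":[1,1,1]}' 60
python3 rem.py 444.5 175.5 12 76.2
```

```text
time: 7.73
eef_pos: [0.4465, 0.1763, 0.016]
tool_rot: [0.993, -0.118, 0.007, 0.014]
wrist_force: [0.1, -1.0, -0.3]
opening: 0.055
pos [446.5 176.3  16. ] jaw -103.6 t 7.73 mm left [-2.  -0.8 -4. ] total share [-0.016 -0.006 -0.033] spin deg -0.2 share -0.001 q6 2.09 open 55.0
```

```bash
python3 -m jog '{"slide":[[-0.01,0,-0.06]],"spin":[0],"gripper":[1]}' 60
python3 -m jog '{"slide":[[-0.01,0,-0.06]],"spin":[0],"gripper":[1]}' 60
python3 rem.py 444.5 175.5 12 76.2
```

```text
time: 7.82
eef_pos: [0.4477, 0.1765, 0.0121]
tool_rot: [0.993, -0.118, 0.01, 0.013]
wrist_force: [-5.3, -5.2, 64.4]
opening: 0.0551
time: 7.9
eef_pos: [0.449, 0.1762, 0.0093]
tool_rot: [0.993, -0.117, 0.013, 0.013]
wrist_force: [-17.2, -5.0, 95.8]
opening: 0.0551
pos [449.  176.2   9.3] jaw -103.5 t 7.9 mm left [-4.5 -0.7  2.7] total share [-0.038 -0.006  0.022] spin deg -0.3 share -0.002 q6 2.1 open 55.1
```

Contact, and harder than I wanted. I'll back off a little and release.

```bash
python3 -m jog '{"slide":[[-0.01,0,0.02],[0,0,0]],"spin":[0,0],"gripper":[1,1]}' 20
python3 rem.py 444.5 175.5 12 76.2
```

```text
time: 8.07
eef_pos: [0.4498, 0.1764, 0.0144]
tool_rot: [0.993, -0.117, 0.016, 0.012]
wrist_force: [0.8, 0.0, -0.7]
opening: 0.055
pos [449.8 176.4  14.4] jaw -103.5 t 8.07 mm left [-5.3 -0.9 -2.4] total share [-0.044 -0.007 -0.02 ] spin deg -0.3 share -0.002 q6 2.1 open 55.0
```

```bash
python3 -m jog '{"slide":[[0,0,0],[0,0,0],[0,0,0],[0,0,0],[0,0,0]],"spin":[0,0,0,0,0],"gripper":[0.2,-0.2,-0.6,-1,-1]}' 40
python3 -m jog '{"slide":[[0,0,0.15],[0,0,0.3],[0,0,0.3],[0,0,0.3],[0,0,0]],"spin":[0,0,0,0,0],"gripper":[-1,-1,-1,-1,-1]}' 40
python3 rem.py 450 -225 130 66.4
python3 - <<'E'
from h import *
a=cams.camera("side")["image"][130:280,130:330,::-1]; b=cams.camera("scene")["image"][180:360,340:540,::-1]
cv2.imwrite("pics/d.png",np.hstack([cv2.resize(a,(400,400)),cv2.resize(b,(400,400))]))
E
```

```text
time: 8.48
eef_pos: [0.4488, 0.1761, 0.0121]
tool_rot: [0.993, -0.117, 0.015, 0.013]
wrist_force: [-0.3, 0.2, 0.1]
opening: 0.0855
time: 8.9
eef_pos: [0.4447, 0.175, 0.1382]
tool_rot: [0.993, -0.117, 0.009, 0.015]
wrist_force: [1.9, 0.4, 0.2]
opening: 0.0855
pos [444.7 175.  138.2] jaw -103.5 t 8.9 mm left [   5.3 -400.    -8.2] total share [ 0.044 -3.334 -0.068] spin deg -10.1 share -0.056 q6 2.08 open 85.5
```

View pics/d.png

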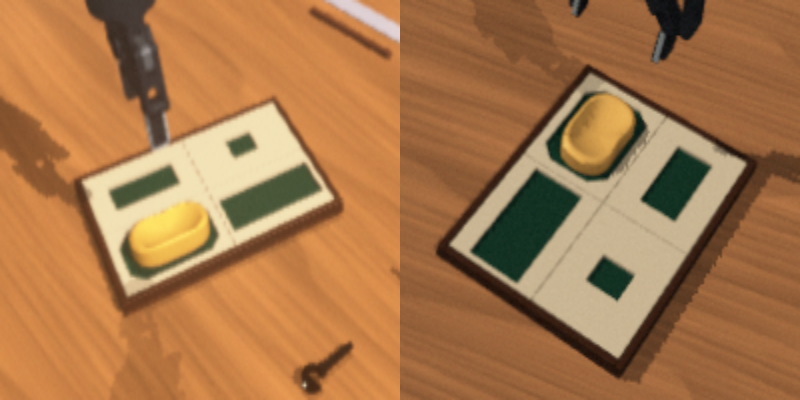

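Chinrest lies flat in its octagonal pocket (side crop (168,235), scene crop (598,133)). Next is the tailpiece.

```bash
python3 -m jog '{"slide":[[-0.01,-0.3,0],[-0.01,-0.3,0],[-0.01,-0.3,0],[-0.01,-0.3,0],[-0.01,-0.3,0],[-0.01,-0.3,0],[-0.01,-0.3,0],[-0.01,-0.3,0],[-0.01,-0.3,0],[-0.01,-0.3,0],[-0.01,-0.3,0],[-0.01,-0.3,0],[-0.01,-0.3,0],[0,-0.2,0],[0,-0.1,0],[0,0,0],[0,0,0]],"spin":[-0.02,-0.02,-0.02,-0.02,0,0,0,0,0,0,0,0,0,0,0,0,0],"gripper":[-1,-1,-1,-1,-1,-1,-1,-1,-1,-1,-1,-1,-1,-1,-1,-1,-1]}' 40
python3 rem.py 430 -355 5 62
python3 - <<'E'
from h import *
c=cams.camera("wrist")
cv2.imwrite("pics/w3.png",c["image"][:,:,::-1])
for k in blobs(c,"y",1000):
    w=(cast(c,k.reshape(-1,2),.008)*1000).astype(np.float32).reshape(-1,1,2)
    M=cv2.moments(w); print(np.round(rect(c,k,.008),1),M['m10']/M['m00'],M['m01']/M['m00'],np.degrees(.5*np.arctan2(2*M['mu11'],M['mu20']-M['mu02'])))
E
```

```text
time: 10.42
eef_pos: [0.4026, -0.343, 0.1014]
tool_rot: [0.969, -0.244, -0.024, 0.009]
wrist_force: [0.8, 0.9, 0.3]
opening: 0.0855
pos [ 402.6 -343.   101.4] jaw -118.3 t 10.42 mm left [ 27.4 -12.  -96.4] total share [ 0.228 -0.1   -0.804] spin deg 0.3 share 0.001 q6 1.28 open 85.5
[ 431.7 -355.8  109.    38.8  -28.2] 436.3831184905943 -358.7196676677369 -27.95144193080208
```

View pics/w3.png

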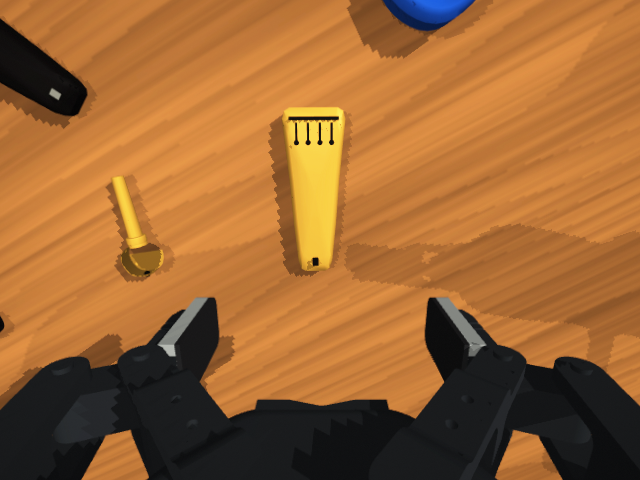

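The tailpiece is at (315,190), square between the jaws, with the peg (138,230) outside the jaws' path. Descending.

```bash
python3 -m jog '{"slide":[[0.12,-0.055,-0.15],[0.12,-0.055,-0.15],[0,0,-0.15],[0,0,-0.1],[0,0,0],[0,0,0]],"spin":[0,0,0,0,0,0],"gripper":[-1,-1,-1,-1,-1,-1]}' 40
python3 rem.py 431.5 -356 3.5 62
```

```text
time: 10.97
eef_pos: [0.4325, -0.3429, 0.033]
tool_rot: [0.971, -0.239, -0.026, 0.006]
wrist_force: [-0.1, 0.3, 1.1]
opening: 0.0855
pos [ 432.5 -342.9   33. ] jaw -117.7 t 10.97 mm left [ -1.  -13.1 -29.5] total share [-0.008 -0.109 -0.246] spin deg -0.3 share -0.002 q6 1.31 open 85.5
```

```bash
python3 -m jog '{"slide":[[0,-0.12,-0.05],[0,-0.02,-0.1],[0,0,-0.08],[0,0,0],[0,0,0]],"spin":[0,0,0,0,0],"gripper":[-1,-1,-1,-1,-1]}' 40
python3 rem.py 431.5 -356 3.5 62
```

```text
time: 11.38
eef_pos: [0.4336, -0.3591, 0.0056]
tool_rot: [0.971, -0.238, -0.025, 0.007]
wrist_force: [0.3, -0.2, -0.3]
opening: 0.0853
pos [ 433.6 -359.1    5.6] jaw -117.5 t 11.38 mm left [-2.1  3.1 -2.1] total share [-0.017  0.026 -0.018] spin deg -0.5 share -0.003 q6 1.29 open 85.3
```

```bash
python3 -m jog '{"slide":[[-0.02,0.03,-0.03],[0,0,0],[0,0,0]],"spin":[0,0,0],"gripper":[-0.3,0,0]}' 40
python3 rem.py 431.5 -356 3.5 62
```

```text
time: 11.63
eef_pos: [0.4306, -0.3552, 0.0019]
tool_rot: [0.971, -0.238, -0.025, 0.006]
wrist_force: [0.8, -0.1, 0.3]
opening: 0.0513
pos [ 430.6 -355.2    1.9] jaw -117.5 t 11.63 mm left [ 0.9 -0.8  1.6] total share [ 0.007 -0.006  0.014] spin deg -0.5 share -0.003 q6 1.29 open 51.3
```

```bash
python3 -m jog '{"slide":[[0,0,0.01],[0,0,0],[0,0,0],[0,0,0],[0,0,0]],"spin":[0,0,0,0,0],"gripper":[1,1,1,1,1]}' 40
python3 rem.py 431.5 -356 3.5 62
```

```text
time: 12.05
eef_pos: [0.4311, -0.3555, 0.0046]
tool_rot: [0.971, -0.238, -0.024, 0.007]
wrist_force: [-0.3, -0.7, 0.3]
opening: 0.031
pos [ 431.1 -355.5    4.6] jaw -117.6 t 12.05 mm left [ 0.4 -0.5 -1.1] total share [ 0.004 -0.004 -0.009] spin deg -0.4 share -0.002 q6 1.29 open 31.0
```

```bash
python3 -m jog '{"slide":[[0,0,0.08],[0,0,0.2],[0,0,0.3],[0,0,0.3],[0,0,0],[0,0,0]],"spin":[0,0,0,0,0,0],"gripper":[1,1,1,1,1,1]}' 60
python3 rem.py 581 142 100 76.2
python3 - <<'E'
from h import *
a=cams.camera("side")["image"][200:400,260:500,::-1]
cv2.imwrite("pics/e.png",cv2.resize(a,(720,600)))
E
```

```text
time: 12.55
eef_pos: [0.4295, -0.3539, 0.1158]
tool_rot: [0.971, -0.238, -0.025, 0.006]
wrist_force: [0.8, 0.3, -0.9]
opening: 0.0298
pos [ 429.5 -353.9  115.8] jaw -117.5 t 12.55 mm left [151.5 495.9 -15.8] total share [ 1.262  4.133 -0.131] spin deg 13.7 share 0.076 q6 1.28 open 29.8
```

View pics/e.png

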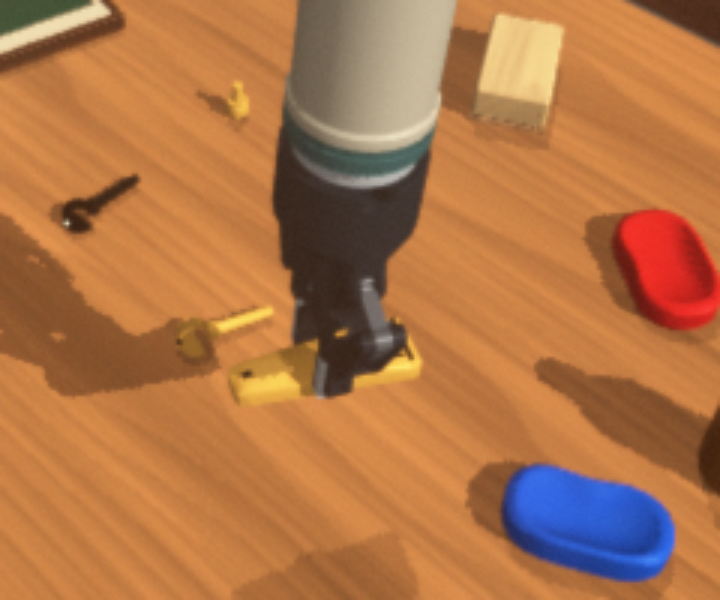

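Tailpiece held level at mid-length. Carrying it over.

```bash
python3 -m jog '{"slide":[[0.04,0.13,0.01],[0.08,0.24,0.01],[0.09,0.3,0.01],[0.09,0.3,0.01],[0.09,0.3,0.01],[0.09,0.3,0.01],[0.09,0.3,0.01],[0.09,0.3,0.01],[0.09,0.3,0.01],[0.09,0.3,0.01],[0.09,0.3,0.01],[0.09,0.3,0.01],[0.09,0.3,0.01],[0.09,0.27,0],[0.06,0.15,0],[0,0,0],[0,0,0]],"spin":[0.005,0.005,0.005,0.005,0.005,0.005,0.005,0.005,0.005,0.005,0.005,0.005,0.005,0.005,0.005,0,0],"gripper":[1,1,1,1,1,1,1,1,1,1,1,1,1,1,1,1,1]}' 60
python3 rem.py 581 142 40 76.2
```

```text
time: 14.02
eef_pos: [0.5738, 0.1605, 0.1144]
tool_rot: [0.992, -0.119, -0.037, 0.011]
wrist_force: [-1.2, 0.0, -2.4]
opening: 0.0297
pos [573.8 160.5 114.4] jaw -103.6 t 14.02 mm left [  7.2 -18.5 -74.4] total share [ 0.06  -0.155 -0.62 ] spin deg -0.2 share -0.001 q6 1.97 open 29.7
```

```bash
python3 -m jog '{"slide":[[0.04,-0.09,-0.15],[0.02,-0.06,-0.2],[0,0,-0.15],[0,0,-0.1],[0,0,0],[0,0,0]],"spin":[0,0,0,0,0,0],"gripper":[1,1,1,1,1,1]}' 60
python3 rem.py 581 142 10 76.2
python3 - <<'E'
from h import *
a=cams.camera("side")["image"][130:280,130:330,::-1]; b=cams.camera("scene")["image"][180:360,340:540,::-1]
cv2.imwrite("pics/f.png",np.hstack([cv2.resize(a,(400,400)),cv2.resize(b,(400,400))]))
E
```

```text
time: 14.52
eef_pos: [0.5764, 0.1349, 0.0368]
tool_rot: [0.992, -0.121, -0.041, 0.013]
wrist_force: [0.2, 0.8, -0.8]
opening: 0.0295
pos [576.4 134.9  36.8] jaw -103.8 t 14.52 mm left [  4.6   7.1 -26.8] total share [ 0.038  0.059 -0.223] spin deg 0.0 share 0.0 q6 1.93 open 29.5
```

View pics/f.png

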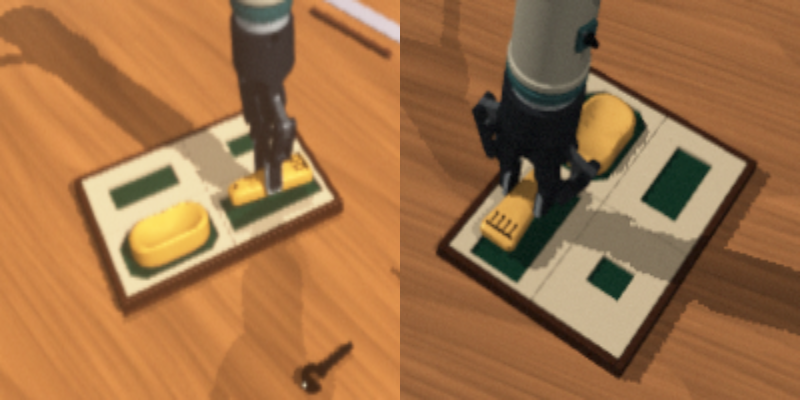

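The tailpiece is above the long pocket, aligned with it. I'll lower in gentle steps, watching the force.

```bash
python3 -m jog '{"slide":[[0.03,0.055,-0.08],[0.01,0,-0.08],[0,0,0]],"spin":[0,0,0],"gripper":[1,1,1]}' 60
python3 rem.py 581 142 10 76.2
```

```text
time: 14.87
eef_pos: [0.5842, 0.1422, 0.0198]
tool_rot: [0.992, -0.121, -0.037, 0.012]
wrist_force: [0.2, 0.9, 0.4]
opening: 0.0299
pos [584.2 142.2  19.8] jaw -103.9 t 14.87 mm left [-3.2 -0.2 -9.8] total share [-0.027 -0.002 -0.081] spin deg 0.1 share 0.0 q6 1.94 open 29.9
```

```bash
python3 -m jog '{"slide":[[-0.02,0,-0.06],[0,0,0]],"spin":[0,0],"gripper":[1,1]}' 60
python3 rem.py 581 142 10 76.2
```

```text
time: 15.03
eef_pos: [0.5829, 0.1427, 0.0124]
tool_rot: [0.992, -0.121, -0.036, 0.012]
wrist_force: [-1.1, -0.1, 0.0]
opening: 0.03
pos [582.9 142.7  12.4] jaw -103.8 t 15.03 mm left [-1.9 -0.7 -2.4] total share [-0.016 -0.006 -0.02 ] spin deg 0.0 share 0.0 q6 1.95 open 30.0
```

```bash
python3 -m jog '{"slide":[[0,0,-0.03]],"spin":[0],"gripper":[1]}' 30
python3 rem.py 581 142 10 76.2
```

```text
time: 15.12
eef_pos: [0.5837, 0.1429, 0.0114]
tool_rot: [0.992, -0.121, -0.035, 0.012]
wrist_force: [-6.3, -0.9, 45.9]
opening: 0.03
pos [583.7 142.9  11.4] jaw -103.8 t 15.12 mm left [-2.7 -0.9 -1.4] total share [-0.023 -0.008 -0.011] spin deg 0.0 share 0.0 q6 1.95 open 30.0
```

Touching the felt. Releasing, then rising.

```bash
python3 -m jog '{"slide":[[0,0,0],[0,0,0],[0,0,0],[0,0,0],[0,0,0]],"spin":[0,0,0,0,0],"gripper":[0.2,0.1,0,0,0]}' 40
python3 -m jog '{"slide":[[0,0,0.15],[0,0,0.3],[0,0,0.3],[0,0,0.3],[0,0,0]],"spin":[0,0,0,0,0],"gripper":[-0.2,-1,-1,-1,-1]}' 40
python3 rem.py 449 -225 130 66.4
python3 - <<'E'
from h import *
a=cams.camera("side")["image"][130:280,130:330,::-1]; b=cams.camera("scene")["image"][180:360,340:540,::-1]
cv2.imwrite("pics/g.png",np.hstack([cv2.resize(a,(400,400)),cv2.resize(b,(400,400))]))
E
```

```text
time: 15.53
eef_pos: [0.5837, 0.1425, 0.0125]
tool_rot: [0.992, -0.12, -0.034, 0.013]
wrist_force: [0.8, -0.8, 1.1]
opening: 0.0427
time: 15.95
eef_pos: [0.5791, 0.1427, 0.1381]
tool_rot: [0.992, -0.12, -0.04, 0.013]
wrist_force: [1.4, 0.0, 0.7]
opening: 0.0848
pos [579.1 142.7 138.1] jaw -103.8 t 15.95 mm left [-130.1 -367.7   -8.1] total share [-1.084 -3.064 -0.068] spin deg -9.8 share -0.055 q6 1.94 open 84.8
```

View pics/g.png

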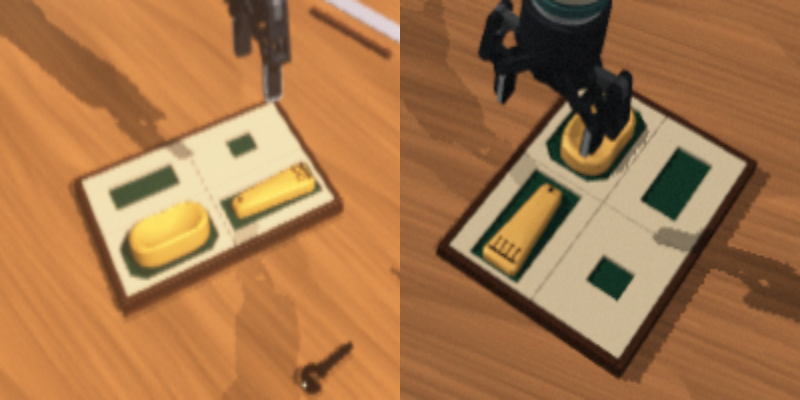

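Tailpiece flat in the long pocket (side crop (275,192), scene crop (525,230)). Now the peg.

```bash
python3 -m jog '{"slide":[[-0.1,-0.28,0],[-0.1,-0.28,0],[-0.1,-0.28,0],[-0.1,-0.28,0],[-0.1,-0.28,0],[-0.1,-0.28,0],[-0.1,-0.28,0],[-0.1,-0.28,0],[-0.1,-0.28,0],[-0.08,-0.2,0],[-0.05,-0.1,0],[0,0,0],[0,0,0]],"spin":[-0.012,-0.012,-0.012,-0.012,-0.01,0,0,0,0,0,0,0,0],"gripper":[-1,-1,-1,-1,-1,-1,-1,-1,-1,-1,-1,-1,-1]}' 40
python3 rem.py 449 -225 5 66.4
python3 - <<'E'
from h import *
c=cams.camera("wrist")
cv2.imwrite("pics/w4.png",c["image"][:,:,::-1])
for k in blobs(c,"y",100):
    print(k.reshape(-1,2).mean(0).round(),np.round(rect(c,k,.006),1))
E
```

```text
time: 17.13
eef_pos: [0.4325, -0.2021, 0.1113]
tool_rot: [0.975, -0.212, -0.063, 0.005]
wrist_force: [0.2, -1.0, 0.8]
opening: 0.085
pos [ 432.5 -202.1  111.3] jaw -114.4 t 17.13 mm left [  16.5  -22.9 -106.3] total share [ 0.138 -0.19  -0.886] spin deg 0.8 share 0.005 q6 1.48 open 85.0
[336. 138.] [ 480.8 -239.4   49.    12.2  -22.9]
[338. 193.] [ 445.6 -225.2   24.1   17.1   69.9]
```

View pics/w4.png

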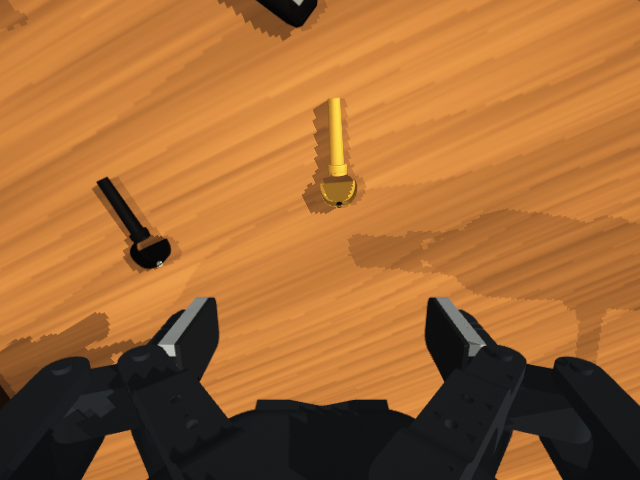

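Yellow peg at (338,150), thumb-piece (338,190). The ebony peg at (130,225) is well to the left: about 145 mm away on the bench, clear of the jaws. Descending.

```bash
python3 -m jog '{"slide":[[0.05,-0.07,-0.07],[0.05,-0.07,-0.07],[0.04,-0.05,-0.07],[0,0,-0.07],[0,0,-0.07],[0,0,-0.07],[0,0,-0.07],[0,0,-0.07],[0,0,0],[0,0,0]],"spin":[0,0,0,0,0,0,0,0,0,0],"gripper":[-1,-1,-0.6,-0.6,-0.5,-0.4,-0.4,-0.4,-0.4,-0.4]}' 40
python3 rem.py 449.5 -225.5 4 66.4
```

```text
time: 18.02
eef_pos: [0.452, -0.2208, 0.0333]
tool_rot: [0.976, -0.208, -0.066, 0.003]
wrist_force: [0.1, 0.6, -0.2]
opening: 0.0599
pos [ 452.  -220.8   33.3] jaw -114.0 t 18.02 mm left [ -2.5  -4.7 -29.3] total share [-0.021 -0.039 -0.244] spin deg 0.4 share 0.002 q6 1.47 open 59.9
```

```bash
python3 -m jog '{"slide":[[-0.02,-0.04,-0.09],[-0.01,-0.02,-0.09],[0,0,-0.05],[0,0,0],[0,0,0]],"spin":[0.003,0,0,0,0],"gripper":[-0.4,-0.4,-0.4,-0.4,-0.4]}' 40
python3 rem.py 449.5 -225.5 4 66.4
```

```text
time: 18.43
eef_pos: [0.4492, -0.2284, 0.0064]
tool_rot: [0.977, -0.203, -0.064, 0.004]
wrist_force: [-0.1, 0.5, 0.4]
opening: 0.0596
pos [ 449.2 -228.4    6.4] jaw -113.4 t 18.43 mm left [ 0.3  2.9 -2.4] total share [ 0.003  0.024 -0.02 ] spin deg -0.2 share -0.001 q6 1.45 open 59.6
```

```bash
python3 -m jog '{"slide":[[0,0.025,-0.03],[0,0,0],[0,0,0]],"spin":[0,0,0],"gripper":[0,0.2,0.2]}' 40
python3 rem.py 449.5 -225.5 4 66.4
python3 - <<'E'
from h import *
a=cams.camera("side")["image"][220:360,260:420,::-1]; b=cams.camera("scene")["image"][140:260,200:340,::-1]
cv2.imwrite("pics/i.png",np.hstack([cv2.resize(a,(400,400)),cv2.resize(b,(400,400))]))
E
```

```text
time: 18.68
eef_pos: [0.4501, -0.2254, 0.0039]
tool_rot: [0.977, -0.203, -0.063, 0.005]
wrist_force: [-0.2, 0.2, -0.3]
opening: 0.0342
pos [ 450.1 -225.4    3.9] jaw -113.4 t 18.68 mm left [-0.6 -0.1  0.1] total share [-0.005 -0.001  0.001] spin deg -0.2 share -0.001 q6 1.46 open 34.2
```

View pics/i.png

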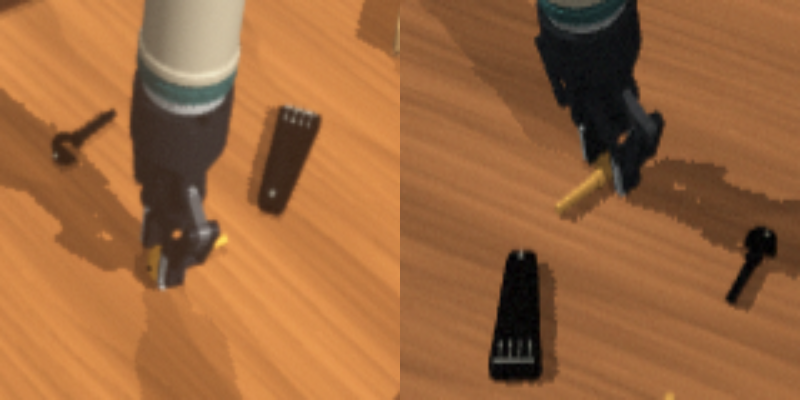

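The fingers straddle the thumb-piece, the shank sticks out at the front, and both ebony parts are clear. Closing.

```bash
python3 -m jog '{"slide":[[0,0,0],[0,0,0],[0,0,0],[0,0,0]],"spin":[0,0,0,0],"gripper":[1,1,1,1]}' 30
python3 rem.py 449.5 -225.5 4 66.4
python3 -m jog '{"slide":[[0,0,0.08],[0,0,0.2],[0,0,0.3],[0,0,0.25],[0,0,0],[0,0,0]],"spin":[0,0,0,0,0,0],"gripper":[1,1,1,1,1,1]}' 40
python3 rem.py 467.7 271.3 100 76.2
python3 - <<'E'
from h import *
a=cams.camera("side")["image"][180:340,240:430,::-1]; b=cams.camera("scene")["image"][100:240,200:340,::-1]
cv2.imwrite("pics/j.png",np.hstack([cv2.resize(a,(400,400)),cv2.resize(b,(400,400))]))
E
```

```text
time: 19.12
eef_pos: [0.4505, -0.2256, 0.0045]
tool_rot: [0.977, -0.203, -0.063, 0.005]
wrist_force: [-0.0, 0.3, -0.0]
opening: 0.0218
pos [ 450.5 -225.6    4.5] jaw -113.4 t 19.12 mm left [-1.   0.1 -0.5] total share [-0.009  0.    -0.004] spin deg -0.2 share -0.001 q6 1.46 open 21.8
time: 19.62
eef_pos: [0.4486, -0.2244, 0.1096]
tool_rot: [0.977, -0.203, -0.064, 0.004]
wrist_force: [-0.5, -0.1, -0.4]
opening: 0.0212
pos [ 448.6 -224.4  109.6] jaw -113.4 t 19.62 mm left [ 19.1 495.7  -9.6] total share [ 0.159  4.131 -0.08 ] spin deg 9.6 share 0.053 q6 1.44 open 21.2
```

View pics/j.png

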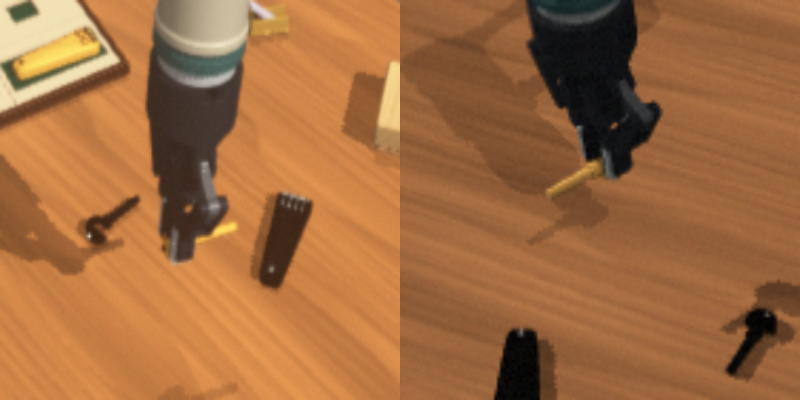

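```bash
python3 -m jog '{"slide":[[0,0.12,0.01],[0,0.22,0.01],[0,0.3,0.01],[0,0.3,0.01],[0,0.3,0.01],[0,0.3,0.01],[0,0.3,0.01],[0,0.3,0.01],[0,0.3,0.01],[0,0.3,0.01],[0,0.3,0.01],[0,0.3,0.01],[0,0.3,0.01],[0,0.28,0],[0,0.2,0],[0,0.1,0],[0,0,0],[0,0,0]],"spin":[0.004,0.004,0.004,0.004,0.004,0.004,0.004,0.004,0.004,0.004,0.004,0.004,0.004,0,0,0,0,0],"gripper":[1,1,1,1,1,1,1,1,1,1,1,1,1,1,1,1,1,1]}' 40
python3 rem.py 444.4 277 50 76.2
```

```text
time: 21.22
eef_pos: [0.4188, 0.3158, 0.1041]
tool_rot: [0.989, -0.116, -0.089, 0.013]
wrist_force: [-0.2, -1.3, -0.7]
opening: 0.0216
pos [418.8 315.8 104.1] jaw -103.1 t 21.22 mm left [ 25.6 -38.8 -54.1] total share [ 0.214 -0.324 -0.451] spin deg -0.7 share -0.004 q6 2.23 open 21.6
```

```bash
python3 -m jog '{"slide":[[0.09,-0.14,-0.1],[0.08,-0.13,-0.1],[0.04,-0.05,-0.1],[0,0,-0.1],[0,0,0],[0,0,0]],"spin":[-0.004,0,0,0,0,0],"gripper":[1,1,1,1,1,1]}' 40
python3 rem.py 444.4 277 10 76.2
python3 - <<'E'
from h import *
a=cams.camera("side")["image"][130:280,130:330,::-1]; b=cams.camera("scene")["image"][180:360,340:540,::-1]
cv2.imwrite("pics/k.png",np.hstack([cv2.resize(a,(400,400)),cv2.resize(b,(400,400))]))
E
```

```text
time: 21.72
eef_pos: [0.4391, 0.2698, 0.0517]
tool_rot: [0.988, -0.123, -0.093, 0.016]
wrist_force: [0.1, 0.4, 0.7]
opening: 0.0217
pos [439.1 269.8  51.7] jaw -103.9 t 21.72 mm left [  5.3   7.2 -41.7] total share [ 0.044  0.06  -0.348] spin deg 0.1 share 0.0 q6 2.16 open 21.7
```

View pics/k.png

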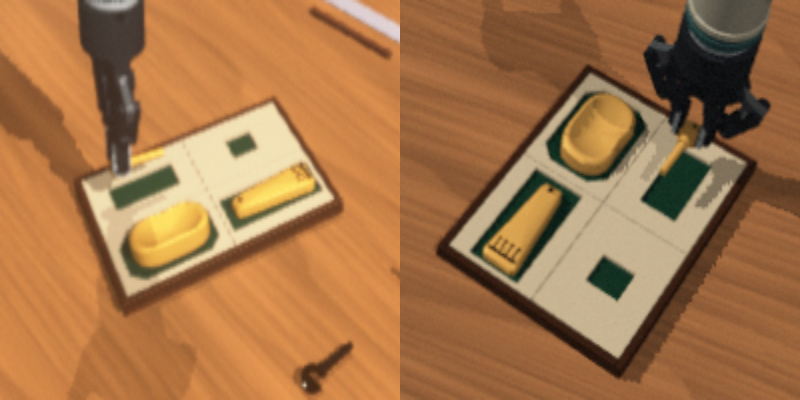

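The peg is over the small oblong pocket, aligned with it. Lowering.

```bash
python3 -m jog '{"slide":[[0.04,0.05,-0.1],[0.02,0.01,-0.1],[0,0,-0.06],[0,0,0],[0,0,0]],"spin":[0,0,0,0,0],"gripper":[1,1,1,1,1]}' 40
python3 rem.py 444.4 277 10 76.2
```

```text
time: 22.23
eef_pos: [0.4482, 0.2794, 0.0195]
tool_rot: [0.988, -0.122, -0.091, 0.014]
wrist_force: [-0.6, 0.4, 0.9]
opening: 0.0219
pos [448.2 279.4  19.5] jaw -103.8 t 22.23 mm left [-3.8 -2.4 -9.5] total share [-0.032 -0.02  -0.079] spin deg -0.0 share -0.0 q6 2.16 open 21.9
```

```bash
python3 -m jog '{"slide":[[-0.03,-0.02,-0.05],[0,0,0]],"spin":[0,0],"gripper":[1,1]}' 30
python3 rem.py 444.4 277 10 76.2
```

```text
time: 22.4
eef_pos: [0.4459, 0.278, 0.0138]
tool_rot: [0.988, -0.122, -0.09, 0.013]
wrist_force: [0.4, -0.5, 1.3]
opening: 0.0217
pos [445.9 278.   13.8] jaw -103.8 t 22.4 mm left [-1.5 -1.  -3.8] total share [-0.013 -0.008 -0.032] spin deg -0.0 share -0.0 q6 2.15 open 21.7
```

```bash
python3 -m jog '{"slide":[[0,0,-0.02]],"spin":[0],"gripper":[1]}' 20
python3 rem.py 444.4 277 10 76.2
```

```text
time: 22.48
eef_pos: [0.4461, 0.2782, 0.0131]
tool_rot: [0.988, -0.121, -0.089, 0.013]
wrist_force: [-1.5, -3.3, 32.1]
opening: 0.0212
pos [446.1 278.2  13.1] jaw -103.8 t 22.48 mm left [-1.7 -1.2 -3.1] total share [-0.014 -0.01  -0.026] spin deg -0.0 share -0.0 q6 2.15 open 21.2
```

```bash
python3 -m jog '{"slide":[[0,0,0],[0,0,0],[0,0,0],[0,0,0]],"spin":[0,0,0,0],"gripper":[0.4,0.3,0.2,0.2]}' 30
python3 rem.py 444.4 277 10 76.2
python3 -m jog '{"slide":[[0,0,0.15],[0,0,0.3],[0,0,0.3],[0,0,0.3],[0,0,0]],"spin":[0,0,0,0,0],"gripper":[0.2,-0.2,-0.2,-0.2,-0.2]}' 40
python3 rem.py 639 -80 130 66.4
python3 - <<'E'
from h import *
a=cams.camera("side")["image"][130:280,130:330,::-1]; b=cams.camera("scene")["image"][180:360,340:540,::-1]
cv2.imwrite("pics/l.png",np.hstack([cv2.resize(a,(400,400)),cv2.resize(b,(400,400))]))
E
```

```text
time: 22.82
eef_pos: [0.4448, 0.274, 0.0133]
tool_rot: [0.989, -0.12, -0.089, 0.017]
wrist_force: [0.7, 0.6, 2.6]
opening: 0.0342
pos [444.8 274.   13.3] jaw -103.6 t 22.82 mm left [-0.4  3.  -3.3] total share [-0.004  0.025 -0.028] spin deg -0.2 share -0.001 q6 2.15 open 34.2
time: 23.23
eef_pos: [0.4405, 0.2739, 0.1406]
tool_rot: [0.988, -0.121, -0.094, 0.017]
wrist_force: [1.6, 0.4, -0.1]
opening: 0.0514
pos [440.5 273.9 140.6] jaw -103.6 t 23.23 mm left [ 198.5 -353.9  -10.6] total share [ 1.654 -2.949 -0.088] spin deg -10.0 share -0.056 q6 2.17 open 51.4
```

View pics/l.png

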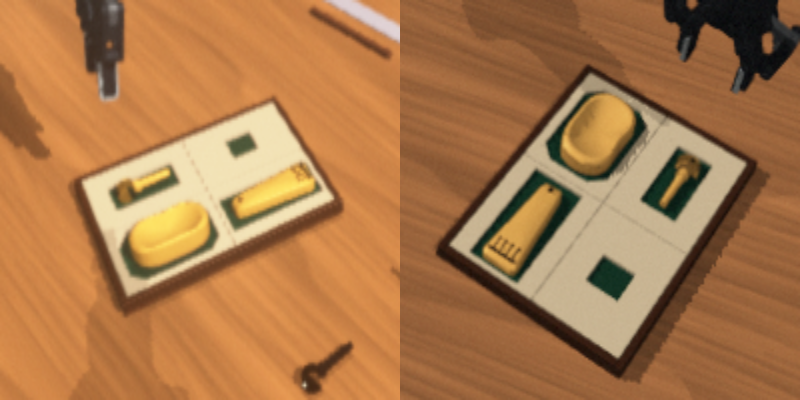

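Peg flat in its pocket (side crop (142,185), scene crop (678,180)). Last is the end button.

```bash
python3 -m jog '{"slide":[[0.1,-0.15,0],[0.15,-0.27,0],[0.15,-0.27,0],[0.15,-0.27,0],[0.15,-0.27,0],[0.15,-0.27,0],[0.15,-0.27,0],[0.15,-0.27,0],[0.15,-0.27,0],[0.15,-0.27,0],[0.1,-0.15,0],[0,0,0],[0,0,0]],"spin":[0,0,0,0,0,0,0,0,0,0,0,0,0],"gripper":[-0.5,-0.5,-0.5,-0.5,-0.5,-0.5,-0.5,-0.5,-0.5,-0.5,-0.5,-0.5,-0.5]}' 40
python3 rem.py 639 -80 6 76.2
python3 - <<'E'
from h import *
c=cams.camera("wrist")
cv2.imwrite("pics/w5.png",c["image"][:,:,::-1])
for k in blobs(c,"y",100):
    print(k.reshape(-1,2).mean(0).round(),np.round(rect(c,k,.006),1), cast(c,k.reshape(-1,2)[[k[:,0,1].argmax()]],0)*1000)
E
```

```text
time: 24.42
eef_pos: [0.6146, -0.0687, 0.1094]
tool_rot: [0.986, -0.118, -0.118, 0.018]
wrist_force: [-0.6, 0.3, -0.6]
opening: 0.064
pos [614.6 -68.7 109.4] jaw -103.2 t 24.42 mm left [  24.4  -11.3 -103.4] total share [ 0.203 -0.094 -0.861] spin deg -0.6 share -0.003 q6 1.63 open 64.0
[ 44. 293.] [583.  152.8 121.   49.2 -17. ] [[521.53137578 181.74535681]]
[322. 175.] [637.1 -80.7  23.   17.9 -12.1] [[623.78581723 -77.56465271]]
[134. 452.] [388.8 182.6  72.4  13.7 -48.8] [[359.6783268 221.288913 ]]
```

View pics/w5.png

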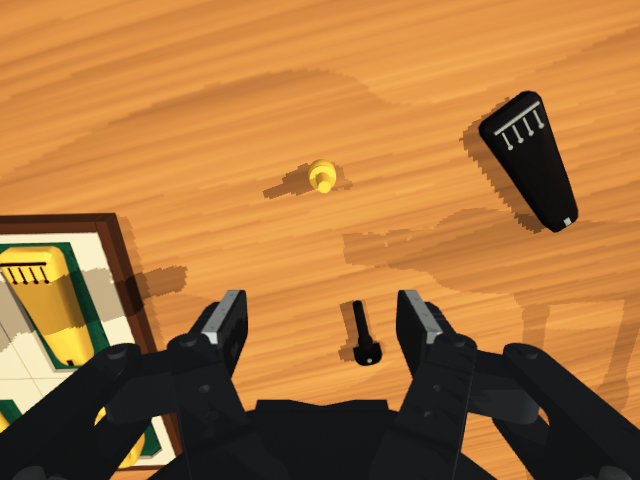

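Button at (322,175), centred between the jaws' lanes. The ebony tailpiece (530,160) is off to the right and the ebony peg (365,335) is about 140 mm nearer the base, so both are clear. Descending.

```bash
python3 -m jog '{"slide":[[0.08,-0.045,0],[0.08,-0.04,-0.1],[0.03,-0.01,-0.15],[0,0,-0.15],[0,0,0],[0,0,0]],"spin":[0,0,0,0,0,0],"gripper":[-0.5,-0.5,-0.5,-0.5,-0.5,-0.5]}' 40
python3 rem.py 638 -80.5 6 76.2
```

```text
time: 24.97
eef_pos: [0.6382, -0.0745, 0.0558]
tool_rot: [0.986, -0.114, -0.119, 0.017]
wrist_force: [0.9, -0.5, -0.1]
opening: 0.0641
pos [638.2 -74.5  55.8] jaw -102.7 t 24.97 mm left [ -0.2  -6.  -49.8] total share [-0.002 -0.05  -0.415] spin deg -1.1 share -0.006 q6 1.62 open 64.1
```

```bash
python3 -m jog '{"slide":[[0,-0.04,-0.12],[0,-0.02,-0.12],[0,0,-0.1],[0,0,0],[0,0,0]],"spin":[0,0,0,0,0],"gripper":[-0.5,-0.5,-0.3,-0.2,-0.2]}' 40
python3 rem.py 638 -80.5 6 76.2
```

```text
time: 25.38
eef_pos: [0.6404, -0.0788, 0.016]
tool_rot: [0.987, -0.111, -0.117, 0.017]
wrist_force: [0.6, -0.8, 0.4]
opening: 0.0516
pos [640.4 -78.8  16. ] jaw -102.5 t 25.38 mm left [ -2.4  -1.7 -10. ] total share [-0.02  -0.014 -0.084] spin deg -1.3 share -0.007 q6 1.62 open 51.6
```

```bash
python3 -m jog '{"slide":[[-0.02,-0.02,-0.08],[0,0,0],[0,0,0]],"spin":[0,0,0],"gripper":[-0.2,0,0.1]}' 40
python3 rem.py 638 -80.5 6 76.2
python3 - <<'E'
from h import *
a=cams.camera("side")["image"][150:290,270:410,::-1]; b=cams.camera("scene")["image"][190:310,220:360,::-1]
cv2.imwrite("pics/m.png",np.hstack([cv2.resize(a,(400,400)),cv2.resize(b,(400,400))]))
E
```

```text
time: 25.63
eef_pos: [0.6389, -0.0809, 0.0076]
tool_rot: [0.987, -0.111, -0.116, 0.017]
wrist_force: [0.2, 0.6, 0.2]
opening: 0.0382
pos [638.9 -80.9   7.6] jaw -102.4 t 25.63 mm left [-0.9  0.4 -1.6] total share [-0.008  0.003 -0.013] spin deg -1.4 share -0.008 q6 1.62 open 38.2
```

View pics/m.png

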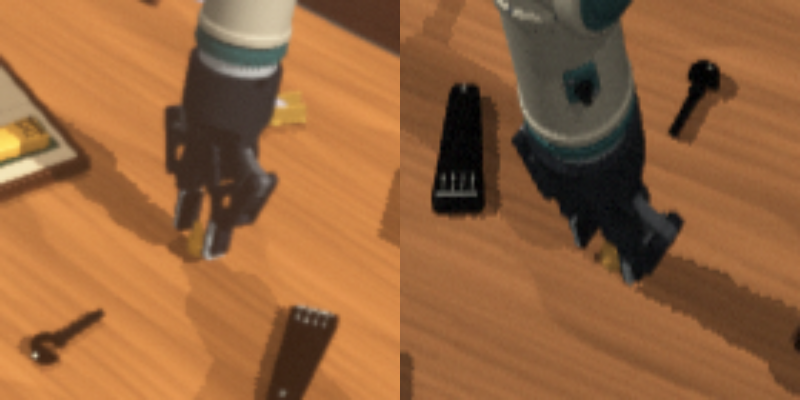

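The button stands between the fingers. Closing.

```bash
python3 -m jog '{"slide":[[0,0,-0.025],[0,0,0],[0,0,0],[0,0,0],[0,0,0]],"spin":[0,0,0,0,0],"gripper":[0.3,1,1,1,1]}' 30
python3 rem.py 638 -80.5 6 76.2
```

```text
time: 26.15
eef_pos: [0.6395, -0.0811, 0.0055]
tool_rot: [0.987, -0.111, -0.115, 0.018]
wrist_force: [0.2, -0.8, -0.1]
opening: 0.0165
pos [639.5 -81.1   5.5] jaw -102.4 t 26.15 mm left [-1.5  0.6  0.5] total share [-0.012  0.005  0.004] spin deg -1.4 share -0.008 q6 1.62 open 16.5
```

```bash
python3 -m jog '{"slide":[[0,0,0.08],[0,0,0.2],[0,0,0.3],[0,0,0.2],[0,0,0],[0,0,0]],"spin":[0,0,0,0,0,0],"gripper":[1,1,1,1,1,1]}' 40
python3 rem.py 604.2 238 100 76.2
python3 - <<'E'
from h import *
a=cams.camera("side")["image"][110:250,270:410,::-1]; b=cams.camera("scene")["image"][160:280,220:360,::-1]
cv2.imwrite("pics/n.png",np.hstack([cv2.resize(a,(400,400)),cv2.resize(b,(400,400))]))
E
```

```text
time: 26.65
eef_pos: [0.6377, -0.0808, 0.1041]
tool_rot: [0.987, -0.111, -0.117, 0.017]
wrist_force: [0.1, -0.3, -0.2]
opening: 0.0161
pos [637.7 -80.8 104.1] jaw -102.4 t 26.65 mm left [-33.5 318.8  -4.1] total share [-0.279  2.656 -0.034] spin deg -1.4 share -0.008 q6 1.61 open 16.1
```

View pics/n.png

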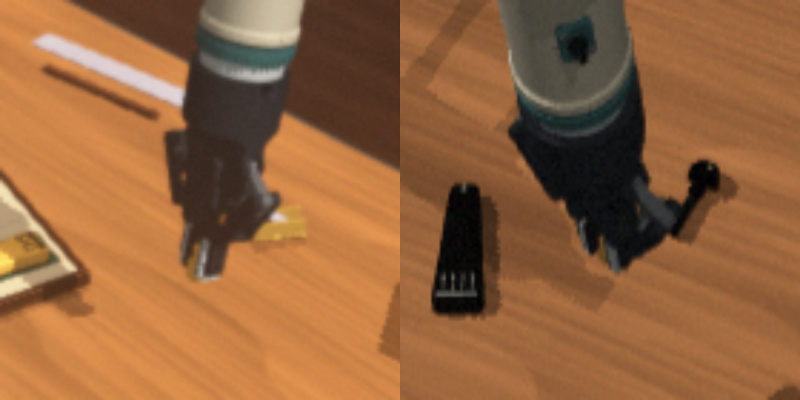

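Button held (its spot on the bench is empty). Carrying it to the tray.

```bash
python3 -m jog '{"slide":[[-0.01,0.12,0.01],[-0.01,0.22,0.01],[-0.02,0.28,0.01],[-0.02,0.28,0.01],[-0.02,0.28,0.01],[-0.02,0.28,0.01],[-0.02,0.28,0.01],[-0.02,0.28,0.01],[-0.02,0.26,0],[-0.01,0.2,0],[0,0.1,0],[0,0,0],[0,0,0]],"spin":[0,0,0,0,0,0,0,0,0,0,0,0,0],"gripper":[1,1,1,1,1,1,1,1,1,1,1,1,1]}' 40
python3 rem.py 604.2 238 60 76.2
```

```text
time: 27.83
eef_pos: [0.5987, 0.2515, 0.0952]
tool_rot: [0.984, -0.111, -0.136, 0.019]
wrist_force: [0.0, -0.7, 0.3]
opening: 0.0161
pos [598.7 251.5  95.2] jaw -102.4 t 27.83 mm left [  5.5 -13.5 -35.2] total share [ 0.046 -0.113 -0.294] spin deg -1.4 share -0.008 q6 2.04 open 16.1
```

```bash
python3 -m jog '{"slide":[[0.03,-0.07,-0.08],[0.01,-0.04,-0.12],[0,0,-0.12],[0,0,0],[0,0,0]],"spin":[0,0,0,0,0],"gripper":[1,1,1,1,1]}' 40
python3 rem.py 604 238.5 11 76.2
python3 - <<'E'
from h import *
a=cams.camera("side")["image"][110:250,170:330,::-1]; b=cams.camera("scene")["image"][210:350,370:510,::-1]
cv2.imwrite("pics/o.png",np.hstack([cv2.resize(a,(400,400)),cv2.resize(b,(400,400))]))
E
```

```text
time: 28.25
eef_pos: [0.6047, 0.228, 0.0527]
tool_rot: [0.984, -0.114, -0.136, 0.021]
wrist_force: [0.1, -0.6, 0.5]
opening: 0.0159
pos [604.7 228.   52.7] jaw -102.7 t 28.25 mm left [ -0.7  10.5 -41.7] total share [-0.006  0.088 -0.347] spin deg -1.1 share -0.006 q6 2.01 open 15.9
```

View pics/o.png

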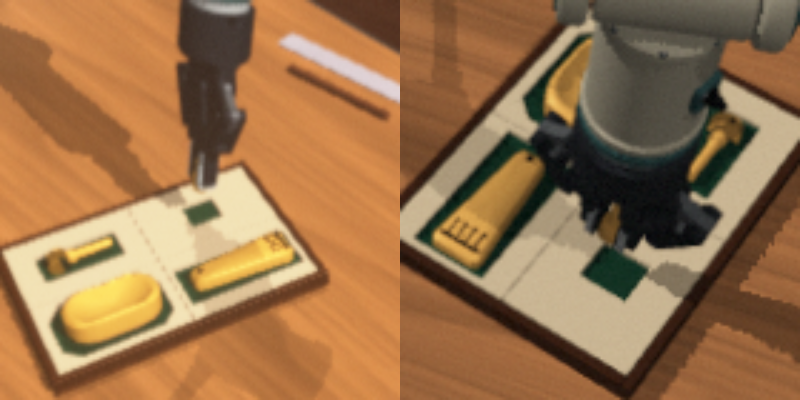

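```bash
python3 -m jog '{"slide":[[0,0.08,-0.1],[0,0.02,-0.1],[0,0,-0.05],[0,0,0],[0,0,0]],"spin":[0,0,0,0,0],"gripper":[1,1,1,1,1]}' 40
python3 rem.py 604 238.5 11 76.2
```

```text
time: 28.77
eef_pos: [0.6062, 0.2412, 0.0218]
tool_rot: [0.984, -0.115, -0.134, 0.02]
wrist_force: [0.3, 0.1, 0.1]
opening: 0.016
pos [606.2 241.2  21.8] jaw -102.8 t 28.77 mm left [ -2.2  -2.7 -10.8] total share [-0.018 -0.023 -0.09 ] spin deg -1.0 share -0.006 q6 2.02 open 16.0
```

```bash
python3 -m jog '{"slide":[[-0.02,-0.02,-0.06],[0,0,0]],"spin":[0,0],"gripper":[1,1]}' 30
python3 rem.py 604 238.5 11 76.2
```

```text
time: 28.93
eef_pos: [0.6041, 0.2394, 0.0145]
tool_rot: [0.984, -0.114, -0.134, 0.02]
wrist_force: [-1.0, -0.2, -0.7]
opening: 0.016
pos [604.1 239.4  14.5] jaw -102.7 t 28.93 mm left [-0.1 -0.9 -3.5] total share [-0.001 -0.008 -0.029] spin deg -1.1 share -0.006 q6 2.02 open 16.0
```

```bash
python3 -m jog '{"slide":[[0,0,-0.02]],"spin":[0],"gripper":[1]}' 20
python3 rem.py 604 238.5 11 76.2
```

```text
time: 29.02
eef_pos: [0.6045, 0.2396, 0.0135]
tool_rot: [0.984, -0.114, -0.133, 0.02]
wrist_force: [1.2, -0.8, 23.3]
opening: 0.0162
pos [604.5 239.6  13.5] jaw -102.7 t 29.02 mm left [-0.5 -1.1 -2.5] total share [-0.004 -0.01  -0.021] spin deg -1.1 share -0.006 q6 2.02 open 16.2
```

```bash
python3 -m jog '{"slide":[[0,0,0],[0,0,0],[0,0,0],[0,0,0],[0,0,0]],"spin":[0,0,0,0,0],"gripper":[0.6,0.5,0.4,0.3,0.3]}' 20
python3 rem.py 604 238.5 11 76.2
python3 - <<'E'
from h import *
a=cams.camera("side")["image"][110:250,170:330,::-1]; b=cams.camera("scene")["image"][210:350,370:510,::-1]
cv2.imwrite("pics/p.png",np.hstack([cv2.resize(a,(400,400)),cv2.resize(b,(400,400))]))
E
```

```text
time: 29.43
eef_pos: [0.6037, 0.235, 0.0143]
tool_rot: [0.984, -0.114, -0.133, 0.024]
wrist_force: [-0.6, -0.4, 1.0]
opening: 0.0297
pos [603.7 235.   14.3] jaw -102.6 t 29.43 mm left [ 0.3  3.5 -3.3] total share [ 0.002  0.029 -0.027] spin deg -1.2 share -0.007 q6 2.02 open 29.7
```

View pics/p.png

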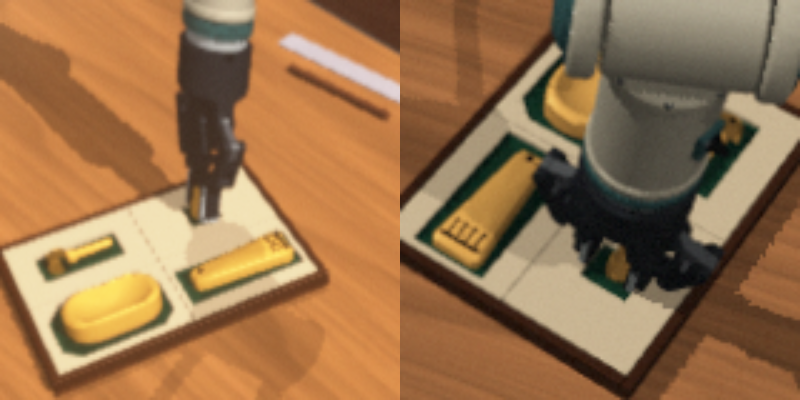

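```bash
python3 -m jog '{"slide":[[0,0.02,0],[0,0,0],[0,0,0.1],[0,0,0.2],[0,0,0.3],[0,0,0.3],[0,0,0.3],[0,0,0]],"spin":[0,0,0,0,0,0,0,0],"gripper":[0.1,0,0,0,0,0,0,0]}' 20
python3 -m jog '{"slide":[[-0.2,0,0.2],[-0.2,0,0.2],[-0.2,0,0.1],[0,0,0],[0,0,0]],"spin":[0,0,0,0,0],"gripper":[0,0,0,0,0]}' 20
python3 - <<'E'
from h import *
A=cams.camera("side");B=cams.camera("scene")
a=A["image"][130:280,130:330,::-1]; b=B["image"][180:360,340:540,::-1]
cv2.imwrite("pics/q.png",np.hstack([cv2.resize(a,(400,400)),cv2.resize(b,(400,400))]))
for n,c in (("scene",B),("side",A)):
    for kind,z in (("y",.012),("k",.006)):
        for k in blobs(c,kind,20):
            r=rect(c,k,z)
            if r[2]<130 and 350<r[0]<700 and -300<r[1]<320: print(n,kind,np.round(r,1))
E
```

```text
time: 30.2
eef_pos: [0.5991, 0.2325, 0.1633]
tool_rot: [0.984, -0.113, -0.138, 0.029]
wrist_force: [0.6, -0.1, 0.1]
opening: 0.0429
time: 30.62
eef_pos: [0.5272, 0.2381, 0.2309]
tool_rot: [0.985, -0.111, -0.133, 0.023]
wrist_force: [0.4, 1.1, 0.2]
opening: 0.0429
scene y [440.5 173.4 104.7  56.  -13.7]
scene y [588.4 144.2 114.4  39.3 -17.7]
scene y [478.4 270.9  55.3  10.6  -9.6]
scene k [ 608.3 -229.   112.8   38.9   29.8]
scene k [586.8 164.7 109.4  11.5  -7.1]
scene k [489.5 -78.8  73.4  25.3   8.6]
scene k [467.8 284.1  74.6  11.6 -16.9]
scene k [447.7 207.2  96.6  13.5 -11. ]
scene k [574.6 117.6 116.3   4.4 -13.8]
scene k [463.8 255.5  78.1   5.5 -14. ]
side y [451.  180.1 103.4  78.8 -13.6]
side y [585.9 143.1 113.8  50.5 -18.2]
side y [479.5 270.9  51.   22.9 -19.8]
side y [608.8 248.9  49.9  16.8  53.1]
```

View pics/q.png

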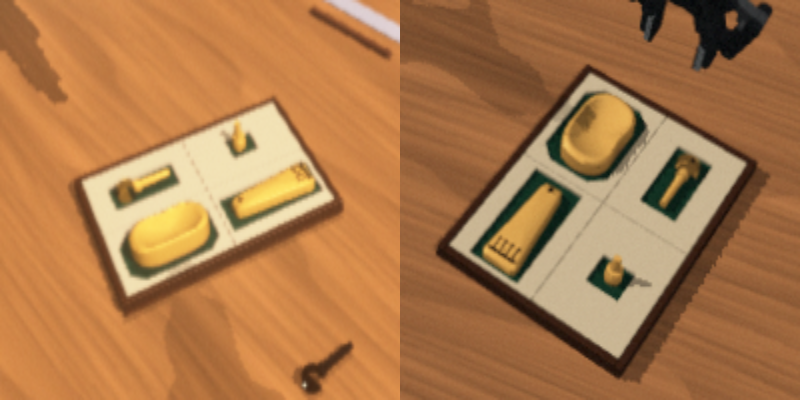

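```bash
python3 - <<'E'
from h import *
c=cams.camera("side");A=c["image"][160:250,160:310,::-1].copy()
cv2.imwrite("pics/r.png",cv2.resize(A,(800,480),interpolation=cv2.INTER_CUBIC))
S=cams.camera("scene")
cv2.imwrite("pics/s.png",cv2.resize(S["image"][205:350,350:530,::-1],(740,596),interpolation=cv2.INTER_CUBIC))
E
python3 rem.py 0 0 0 0
```

```text
pos [527.8 237.3 228.6] jaw -102.4 t 30.82 mm left [-527.8 -237.3 -228.6] total share [-4.398 -1.977 -1.905] spin deg -77.6 share -0.431 q6 2.06 open 43.2
```

View pics/r.png

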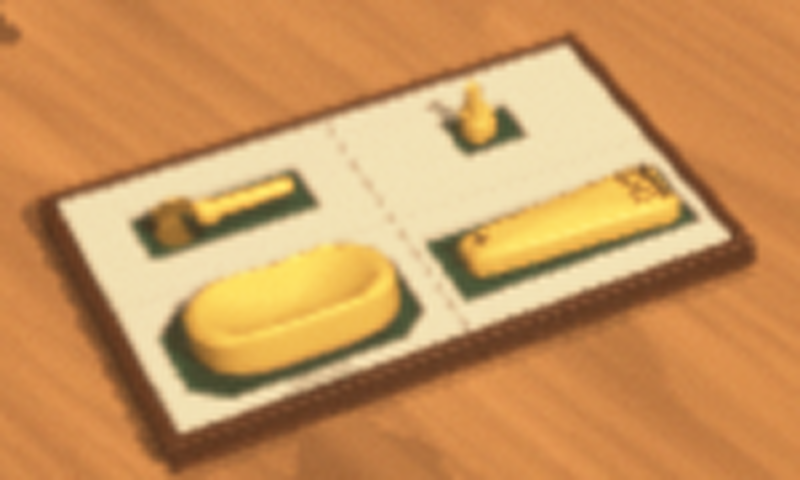

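View pics/s.png

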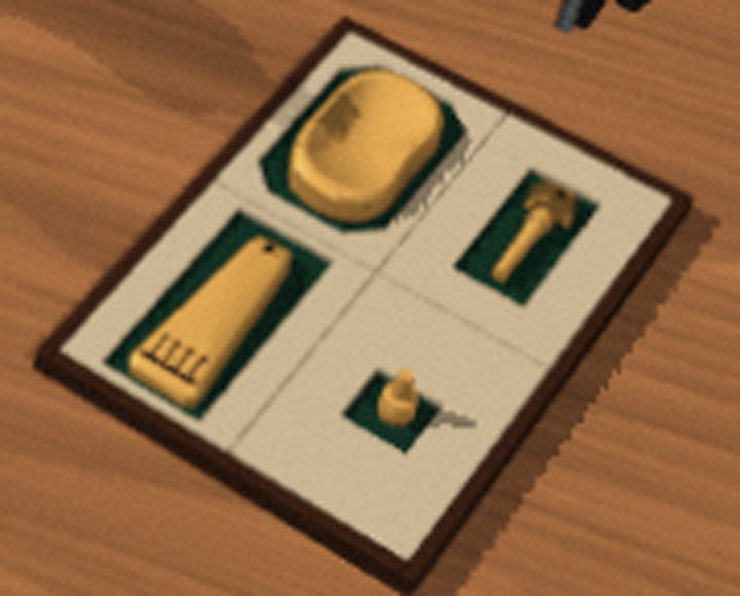

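Both views show all four parts seated: chinrest, tailpiece and peg inside their felt pockets, button upright in the square one. The gripper is clear, and the ebony blobs read the same as at the start. Handing in.

Run:
```python
from rig import bot
print(bot.finish_job())
```

```text
the job is handed in; nothing more can be done
None
```

I laid all four boxwood parts in their own felt pockets, in the order chinrest, tailpiece, peg, end button, and handed the job in at about 31 s. No verdict was reported.

**Last checks:**
- **Fit:** in the scene and side pictures the chinrest, tailpiece and peg lie in their pockets and look flat. The button stands on its head in the square pocket.
- **Position:** the parts sit an estimated 1 to 6 mm from their pocket centres. The tailpiece is the farthest off, about 3 to 7 mm towards its wide end, and by my estimate still inside its pocket. Flatness was judged by eye only.
- **Ebony parts:** in the scene camera both measured exactly as at the start, and the gripper was well clear of everything.

**What went less well:**
- Setting down the chinrest pushed the wrist force to about 96 N, against the 120 N limit. I eased off before releasing, and the later parts went down at 46 N or less.
- The tool gradually tilted to about 15° over the trips. That had no visible effect on how the parts lie.
- When I released the peg and the button, the tool slid about 4 mm sideways, so a finger may have brushed a block edge.

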